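# Sift the brass turn buttons into the scale and box the oak blocks

## Robot

A 6-joint arm with a two-finger parallel gripper is mounted at the origin on the work surface. World frame = base frame: x ahead of the robot, y to its left, z up, the work surface at z = 0. Lengths are in mm, angles in rad, forces in N, time in s.
With the tool pointing down it reaches from about 275 to 1000 mm from the base axis. Payload 8.4 kg.
Tool frame: the origin (TCP) lies on the centre line of the jaws, within the pads' length; the fingertips stand 25 mm ahead of it and the grasp point (between the pads) lies 6 mm ahead of it; z points along the fingers, x is the direction in which the jaws open and shut, and the axes are right-handed (so a half turn about z gives the same grasp; the last joint's range is limited). The gripper opens to 85 mm and grips with 20 to 120 N. Pads are 22 mm wide; open, the fingers measure 114 mm over their backs; the gripper's body (76 mm by 85 mm) begins 54 mm behind the grasp point. The pads swing forward as they close: fully open they stand 13 mm farther back than shut.
Start: joints at [1.25, 0.353, 1.633, -0, 1.155, -0.002], TCP at [195.891, 593.511, 256.281] pointing down, gripper open.
Joint ranges: [-2.63, 2.63], [-0.92, 2.1], [0.06, 2.66], [-1.3, 4.44], [0, 2.69], [-3.02, 3.02]. Speed limits (rad/s): [2.22, 2.22, 2.79, 3.14, 3.14, 3.14].

## Interface

Orientations are given as [roll, pitch, yaw] about the fixed x, y, z axes, in that order (R = Rz(yaw) Ry(pitch) Rx(roll)).
In Python, from rig import r gives the robot as it stands. The module is installed in compiled form; this text tells all that it offers.
- The arm moves only by the tool jog_arm, never from a script. Its argument "deltas" is a list of rows, each an object with "gripper": the gripper command: -1 is fully open, 1 is shut, values between are in proportion; "translation": the shift along the world's x, y, z in units of 10 cm (1.0 is 10 cm), a list of three; "dr": the turn, a rotation vector about the world's x, y, z in units of pi/2 rad (1.0 is pi/2 rad), a list of three. In form: [{"gripper": gripper, "translation": [x, y, z], "dr": [wx, wy, wz]}, ...]. A call has 1 to 12 rows; each row shifts and turns the commanded pose from where the row before left it; what a row does not reach is not made up. A row lasts 1/12 s, in which the tool goes at most 41.7 mm and 7.16 degrees, less where a joint would pass 70% of its speed; a pose out of reach is approached as far as the arm can. A call with a number of a shift or a turn outside -1 to 1 is refused whole. A call with a gripper value outside its range is refused whole. The fingers move at their own pace and stop on an object; "squeeze" is the grip in N (left out, the last holds). Time passes only in rows, so rows that do not move let the fingers close. It gives the time, the measured TCP pose, the force and the opening at its end, in the units of the state.
- r.sense(): the state, without advancing time (a new reading comes with each control period).
- r.grab_frame(name): name is "scene" or "top"; returns the picture (384x512x3 uint8, blue, green, red); there is no depth.
- r.calibration(name): a dict with "mtx" (3x3 intrinsics, pixels), "k1" (the pictures are not rectified: a ray, as slopes to the right and down, at radius r is drawn at 1 + k1 r^2 times it, then the intrinsics apply), "world_from_camera" (4x4, takes a point from camera to world coordinates). Camera axes: x right, y down, z forward; pixel columns grow to the right and rows downward; lengths in mm; the calibration is good to about 2 mm. A picture is of the moment at which its call begins. calibration takes no time and is no camera call.
- r.sign_off(): hands the job in, once; it reports no verdict.
The state is a dict: "clock": time; "qpos": joint angles; "qvel": joint speeds; "joint_efforts": joint torques, N m; "eef_pos": TCP position; "tcp_rot": TCP orientation; "contact_force": force on the tool from outside, world axes, zero at the start; "wrist_torque": the same for the moment, N m; "opening": opening from 0.0 (shut) to 1.0 (fully open).
Only numpy, scipy, OpenCV 4.12 (cv2) and the standard library are available. Lean on these libraries where they do the work, as an engineer would, in place of code of your own. Each camera call takes 0.05 s, during which the arm holds its last target. There are 200 camera calls.

## Task

First turn the scale's bezel until its red zero mark is under the needle while the pan is still empty, and leave it there. Then pick up the sieve by its grip bar and shake it over the scale's pan until every brass turn button has dropped into the pan and only oak blocks are left in the sieve; after that tip those blocks into the plywood crate, and stand the empty sieve upright on its rubber mat. Any oak blocks lying loose on the bench belong in the crate too; leave the hammer and the sanding block undisturbed.

Things in the scene. Friction and masses are not known exactly. Their poses are not given: they have to be found in the camera images.
- sieve: sieve tray with green walls 58 mm high, 269 (x) x 164 (y) mm, 0.4 kg; origin: centre of underside. Inside 154 wide. Slippery floor (friction 0.3): blank sheet x 20..132 mm, its top 8 mm up; x -80..20 only three 6 mm bars along x, 34 mm gaps; x -80..-128 a 25 deg ramp up to the open mouth at -x, over which blocks leave if the mouth is tipped down 50 deg or more; the +x end is walled
- sieve_grip (a point): middle of the sieve's wooden grip bar, which spans the tray along its y, 125 mm above the underside over its origin. The bar is 16 mm thick (along x: grip across this), 30 mm high (110 to 140 mm above the underside), free over 140 mm of its length, nothing above it. Axes as the sieve's
- mat: fixed black rubber mat, 320 (x) x 200 (y) x 3 mm, the sieve's place; origin at the centre of its underside; the sieve starts roughly along it
- pan_floor (a point): centre of the inner floor, about 37 mm above the bench, of the scale's steel pan: 180 (x) x 210 (y) mm outside, walls 4 mm thick, rim about 73 mm above the bench; sinks up to 4 mm under load. Axes as the scale's. The blue scale is fixed, 290 x 200 mm; its dial lies on the -x side of the pan
- bezel_grip (a point): on the upright axis of the scale's round black bezel, 48 mm above the bench: grip it here from above, across its diameter. The bezel is 56 mm across and stands from 30 to 58 mm above the bench; its axis is 155 mm from the pan's centre, 65 mm from the pan's wall. A red zero mark is on its top, 20 mm from the axis
- bezel (a joint): turn of the bezel, rad, positive anticlockwise seen from above, limits -2.2 to 2.2; it stays where it is left (friction 0.05 N m). 0 = its red zero mark lies exactly under the needle of the unloaded scale, on the scale's -x side, away from the pan
- needle (a joint): reading of the black needle on the bezel's face, rad, positive clockwise seen from above; 0 with an empty pan (pointing to the scale's -x, away from the pan), about 0.12 for each brass piece in the pan
- crate_floor (a point): centre of the inner floor, 6 mm above the bench, of the fixed open plywood crate for oak blocks: 190 (its x) x 220 (its y) x 55 mm high outside, walls 6 mm thick; axes as the crate's
- brass1: brass turn button, 22 x 14 x 10 mm, 25 g; origin at its centre. Three to five are present, at the start on the sieve's blank sheet; slides when the sieve is shaken or tipped about 20 deg or more mouth-down, and drops between the bars
- brass2: brass turn button, 22 x 14 x 10 mm, 25 g; origin at its centre. Three to five are present, at the start on the sieve's blank sheet; slides when the sieve is shaken or tipped about 20 deg or more mouth-down, and drops between the bars
- brass3: brass turn button, 22 x 14 x 10 mm, 25 g; origin at its centre. Three to five are present, at the start on the sieve's blank sheet; slides when the sieve is shaken or tipped about 20 deg or more mouth-down, and drops between the bars
- brass4: brass turn button, 22 x 14 x 10 mm, 25 g; origin at its centre. Three to five are present, at the start on the sieve's blank sheet; slides when the sieve is shaken or tipped about 20 deg or more mouth-down, and drops between the bars
- brass5: brass turn button, 22 x 14 x 10 mm, 25 g; origin at its centre. Three to five are present, at the start on the sieve's blank sheet; slides when the sieve is shaken or tipped about 20 deg or more mouth-down, and drops between the bars
- block1: oak block, 60 x 44 x 44 mm (long in its own x), brown with dark dowel ends, 80 g; origin at its centre. Two or three are present, at the start on the sieve's blank sheet by the walled end; too big for the gaps; the ramp holds it back while the sieve is tipped less than about 25 deg and moved calmly
- block2: oak block, 60 x 44 x 44 mm (long in its own x), brown with dark dowel ends, 80 g; origin at its centre. Two or three are present, at the start on the sieve's blank sheet by the walled end; too big for the gaps; the ramp holds it back while the sieve is tipped less than about 25 deg and moved calmly
- block3: oak block, 60 x 44 x 44 mm (long in its own x), brown with dark dowel ends, 80 g; origin at its centre. Two or three are present, at the start on the sieve's blank sheet by the walled end; too big for the gaps; the ramp holds it back while the sieve is tipped less than about 25 deg and moved calmly
- stray1: oak block, 60 x 44 x 44 mm (long in its own x), brown with dark dowel ends, 80 g; origin at its centre. Two or three of these lie loose and flat on the bench beyond the crate
- stray2: oak block, 60 x 44 x 44 mm (long in its own x), brown with dark dowel ends, 80 g; origin at its centre. Two or three of these lie loose and flat on the bench beyond the crate
- stray3: oak block, 60 x 44 x 44 mm (long in its own x), brown with dark dowel ends, 80 g; origin at its centre. Two or three of these lie loose and flat on the bench beyond the crate
- hammer: red tack hammer, 200 mm, lying at the back: not to be disturbed; origin on the bench under its middle
- sander: grey rubber sanding block, 110 x 65 x 40 mm: not to be disturbed; origin under its centre

How it is judged (in metres and radians):
On the way, in this order (a step that is already met when the one before it is completed fails the run):
1. the bezel's zero mark is under the needle (within 0.12 rad) while the pan is empty (value of joint bezel between -0.12 and 0.12 rad and value of joint needle between -0.06 and 0.06 rad), for 0.3 s.
2. all brass pieces lie in the scale's pan while the oak blocks that were in the sieve are still in it (x of brass1 in the frame of pan_floor between -0.088 and 0.088 m and y of brass1 in the frame of pan_floor between -0.103 and 0.103 m and z of brass1 in the frame of pan_floor between -0.01 and 0.05 m and x of brass2 in the frame of pan_floor between -0.088 and 0.088 m and y of brass2 in the frame of pan_floor between -0.103 and 0.103 m and z of brass2 in the frame of pan_floor between -0.01 and 0.05 m and x of brass3 in the frame of pan_floor between -0.088 and 0.088 m and y of brass3 in the frame of pan_floor between -0.103 and 0.103 m and z of brass3 in the frame of pan_floor between -0.01 and 0.05 m and x of brass4 in the frame of pan_floor between -0.088 and 0.088 m and y of brass4 in the frame of pan_floor between -0.103 and 0.103 m and z of brass4 in the frame of pan_floor between -0.01 and 0.05 m and x of brass5 in the frame of pan_floor between -0.088 and 0.088 m and y of brass5 in the frame of pan_floor between -0.103 and 0.103 m and z of brass5 in the frame of pan_floor between -0.01 and 0.05 m and x of block1 in the frame of sieve between -0.145 and 0.145 m and y of block1 in the frame of sieve between -0.08 and 0.08 m and z of block1 in the frame of sieve between 0 and 0.1 m and x of block2 in the frame of sieve between -0.145 and 0.145 m and y of block2 in the frame of sieve between -0.08 and 0.08 m and z of block2 in the frame of sieve between 0 and 0.1 m and x of block3 in the frame of sieve between -0.145 and 0.145 m and y of block3 in the frame of sieve between -0.08 and 0.08 m and z of block3 in the frame of sieve between 0 and 0.1 m), for 0.3 s.
3. the oak blocks from the sieve lie in the crate (x of block1 in the frame of crate_floor between -0.092 and 0.092 m and y of block1 in the frame of crate_floor between -0.107 and 0.107 m and z of block1 in the frame of crate_floor between -0.01 and 0.085 m and x of block2 in the frame of crate_floor between -0.092 and 0.092 m and y of block2 in the frame of crate_floor between -0.107 and 0.107 m and z of block2 in the frame of crate_floor between -0.01 and 0.085 m and x of block3 in the frame of crate_floor between -0.092 and 0.092 m and y of block3 in the frame of crate_floor between -0.107 and 0.107 m and z of block3 in the frame of crate_floor between -0.01 and 0.085 m), for 0.2 s.
At the end, for the whole second after the job is handed in: every brass piece lies in the scale's pan; every oak block, from the sieve and from the bench, lies in the crate; the sieve stands upright on the mat (within 60 mm of its centre); the bezel is still within 0.15 rad of zero; all is at rest (all of step 3 and x of brass1 in the frame of pan_floor between -0.088 and 0.088 m and y of brass1 in the frame of pan_floor between -0.103 and 0.103 m and z of brass1 in the frame of pan_floor between -0.01 and 0.05 m and x of brass2 in the frame of pan_floor between -0.088 and 0.088 m and y of brass2 in the frame of pan_floor between -0.103 and 0.103 m and z of brass2 in the frame of pan_floor between -0.01 and 0.05 m and x of brass3 in the frame of pan_floor between -0.088 and 0.088 m and y of brass3 in the frame of pan_floor between -0.103 and 0.103 m and z of brass3 in the frame of pan_floor between -0.01 and 0.05 m and x of brass4 in the frame of pan_floor between -0.088 and 0.088 m and y of brass4 in the frame of pan_floor between -0.103 and 0.103 m and z of brass4 in the frame of pan_floor between -0.01 and 0.05 m and x of brass5 in the frame of pan_floor between -0.088 and 0.088 m and y of brass5 in the frame of pan_floor between -0.103 and 0.103 m and z of brass5 in the frame of pan_floor between -0.01 and 0.05 m and x of stray1 in the frame of crate_floor between -0.092 and 0.092 m and y of stray1 in the frame of crate_floor between -0.107 and 0.107 m and z of stray1 in the frame of crate_floor between -0.01 and 0.085 m and x of stray2 in the frame of crate_floor between -0.092 and 0.092 m and y of stray2 in the frame of crate_floor between -0.107 and 0.107 m and z of stray2 in the frame of crate_floor between -0.01 and 0.085 m and x of stray3 in the frame of crate_floor between -0.092 and 0.092 m and y of stray3 in the frame of crate_floor between -0.107 and 0.107 m and z of stray3 in the frame of crate_floor between -0.01 and 0.085 m and value of joint bezel between -0.15 and 0.15 rad and horizontal distance between sieve and mat below 0.06 m and angle between sieve's own z axis and vertical below 0.06 rad and height (world z) of sieve below 0.012 m and linear speed of each of brass1, brass2, brass3, brass4, brass5, block1, block2, block3, stray1, stray2, stray3, sieve below 0.03 m/s); the robot touches nothing.
It fails at once if the hammer is pushed more than 40 mm from its place (distance of hammer from where it was at the start of the episode above 0.04 m).
It fails at once if the sander is pushed more than 40 mm from its place (distance of sander from where it was at the start of the episode above 0.04 m).
Of brass1, brass2, brass3, brass4, brass5 only 3 to 5 are there at a start; the rules pass over those that are not, and their reading is None.
Of block1, block2, block3 only 2 to 3 are there at a start; the rules pass over those that are not, and their reading is None.
Of stray1, stray2, stray3 only 2 to 3 are there at a start; the rules pass over those that are not, and their reading is None.
At some moment in a run one of stray1, stray2, stray3 may be knocked a few centimetres aside while the robot is not near it.
It also fails if it takes over 200 s, if anything falls off the work surface, if the arm or the gripper's body presses on something with over 40 N, if the wrist force passes 120 N, or if a joint passes its speed limit or range.

## Working session

There is one attempt and no reset: what is moved stays moved. The work goes in short steps, Python scripts to look and compute and a tool call to move; the robot and the scene stay as the last step left them, time stands still between calls to the robot, and variables do not carry over. Pictures are saved under pics/ and viewed, about 12 in all and at most 16, crops included, and the job is handed in when it is done.

Besides the shell and the picture viewer there is one more tool, called after ">>>" as name(argument=value, ...) on one line, values as JSON. jog_arm: Moves the arm, as the interface text tells. Shifts and turns lie within -1 to 1; 1 stands for 10 cm of shift or pi/2 rad of turn. Its arguments: {"type":"object","properties":{"deltas":{"type":"array"},"squeeze":{"type":"number"}},"required":["deltas"]}

```bash
mkdir -p pics; cat > h.py <<'E'
import numpy as np, cv2
from rig import r
def px2w(name,u,v,z):
    c=r.calibration(name);K=np.array(c["mtx"]);T=np.array(c["world_from_camera"])
    d=np.array([(u-K[0,2])/K[0,0],(v-K[1,2])/K[1,1]]);s=d.copy()
    for _ in range(20): s=d/(1+c["k1"]*(s@s))
    ray=T[:3,:3]@np.array([s[0],s[1],1]);o=T[:3,3]
    return o+ray*(z-o[2])/ray[2]
def w2px(name,p):
    c=r.calibration(name);K=np.array(c["mtx"]);T=np.array(c["world_from_camera"])
    q=T[:3,:3].T@(np.array(p,float)-T[:3,3]);s=q[:2]/q[2];s=s*(1+c["k1"]*(s@s))
    return K[0,0]*s[0]+K[0,2],K[1,1]*s[1]+K[1,2]
def snap(name,fn,crop=None,k=1):
    im=r.grab_frame(name);cv2.imwrite(f"pics/raw_{fn}.png",im)
    if crop: im=im[crop[1]:crop[3],crop[0]:crop[2]]
    cv2.imwrite(f"pics/{fn}.png",cv2.resize(im,None,fx=k,fy=k,interpolation=cv2.INTER_CUBIC));return im
E
python3 - <<'E'
from h import *
snap("scene","s0",k=1.5);snap("top","t0",k=1.5)
for n in("scene","top"):
    c=r.calibration(n);print(n,c["k1"],np.round(c["mtx"],1).tolist(),np.round(c["world_from_camera"],3).tolist())
print(r.sense())
E
```

```text
scene -0.05705550624421975 [[359.0, 0.0, 254.4], [0.0, 359.0, 188.0], [0.0, 0.0, 1.0]] [[0.519, 0.569, -0.638, 1137.294], [0.855, -0.34, 0.392, -339.836], [0.005, -0.749, -0.663, 660.006], [0.0, 0.0, 0.0, 1.0]]
top 0.011825745733140741 [[457.8, 0.0, 256.3], [0.0, 457.8, 187.6], [0.0, 0.0, 1.0]] [[-0.021, -0.997, 0.068, 496.953], [-0.999, 0.019, -0.031, 1.159], [0.029, -0.068, -0.997, 1206.022], [0.0, 0.0, 0.0, 1.0]]
{'clock': 0.1, 'qpos': array([ 1.24958409e+00,  3.53596174e-01,  1.63404635e+00, -1.63436425e-06,
        1.15523102e+00, -2.41570113e-03]), 'qvel': array([ 5.04413884e-04, -1.30976042e-03, -2.12680125e-03, -1.87380747e-04,
        1.11764284e-03, -5.72906303e-05]), 'joint_efforts': array([ 1.02273767e-03, -6.06361413e+01, -3.42815995e+01,  1.70434132e-04,
        3.99029275e-03,  1.22863077e-05]), 'eef_pos': array([195.77372525, 593.12634724, 255.63168982]), 'tcp_rot': array([-3.14159105e+00,  1.28089585e-03,  1.25200045e+00]), 'contact_force': array([-0.1990487 , -0.57828893,  0.10152814]), 'wrist_torque': array([-0.06869825,  0.01965694,  0.01792911]), 'opening': 0.9989975711547207}
```

View pics/t0.png

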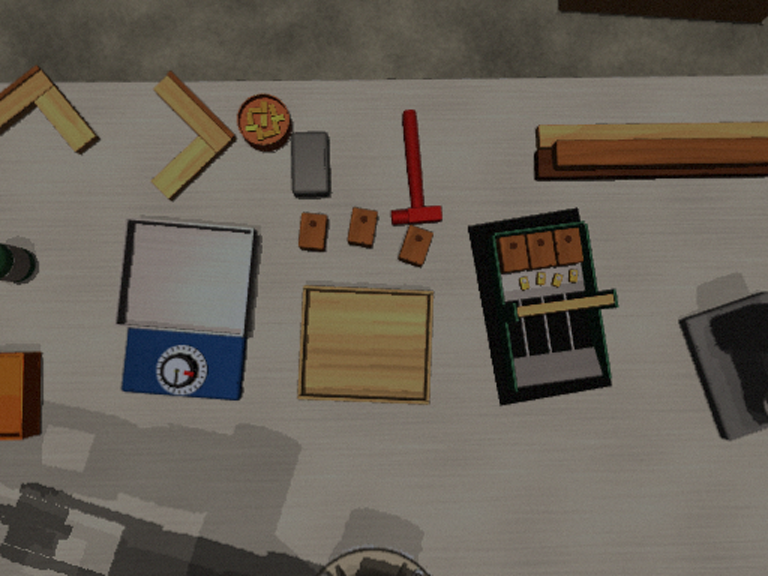

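View pics/s0.png

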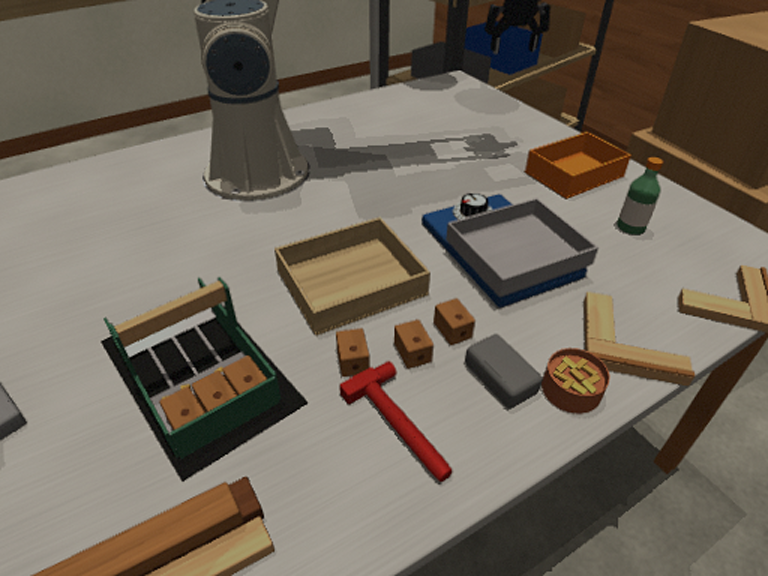

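Top view: the scale is left, with the dial at (181,371), needle pointing down and red mark to the right. The crate is at (366,344) and the sieve at (548,305) with its mouth towards the robot. It holds 3 blocks and 4 brass pieces. Three strays lie above the crate, with the hammer and sander behind them.

```bash
cat > m.py <<'E'
from h import *
im=cv2.imread("pics/raw_t0.png");hsv=cv2.cvtColor(im,cv2.COLOR_BGR2HSV)
def P(u,v,z): return px2w("top",u/1.5,v/1.5,z)[:2]
def quad(name,pts,z):
    w=np.array([P(u,v,z) for u,v in pts]);rc=cv2.minAreaRect(w.astype(np.float32))
    print(name,np.round(rc[0],1),np.round(rc[1],1),round(rc[2],1), 'c',np.round(w.mean(0),1))
quad("pan",[(131,219),(258,228),(247,336),(120,323)],73)
quad("crate",[(303,284),(434,290),(431,404),(299,398)],55)
quad("mat",[(469,226),(578,209),(612,385),(501,405)],3)
quad("bar",[(517,307),(614,291),(617,304),(519,318)],143)
quad("scalebase",[(126,326),(244,336),(241,400),(121,389)],30)
m=cv2.inRange(hsv,(3,110,50),(16,220,200))
m[:, :]=cv2.morphologyEx(m,cv2.MORPH_OPEN,np.ones((3,3)))
for c in cv2.findContours(m,cv2.RETR_EXTERNAL,cv2.CHAIN_APPROX_NONE)[0]:
    if 150<cv2.contourArea(c)<1200:
        z=44; w=np.array([px2w("top",u+.0,v+.0,z)[:2] for u,v in c[:,0]],np.float32);rc=cv2.minAreaRect(w)
        print("brown",c[:,0].mean(0).round(),np.round(rc[0],1),np.round(rc[1],1),round(rc[2],1))
# dial
cen=P(179,370,58);print("dial",cen)
cv2.imwrite("pics/dial.png",cv2.resize(im[215:280,75:165],None,fx=8,fy=8,interpolation=cv2.INTER_CUBIC))
E
python3 m.py
```

```text
pan [588.8 287.1] [208.1 178.7] 83.8 c [588.4 286.7]
crate [471.4  -2.3] [222.5 190. ] 86.3 c [471.6  -2.5]
mat [ 531.2 -309.2] [318.7 198.8] 8.4 c [ 531.  -308.9]
bar [ 526.2 -315.3] [ 20.7 155.7] 8.2 c [ 527. -315.]
scalebase [445.3 307.3] [204.6 107.4] 83.9 c [445.8 307.8]
brown [  6. 264.] [405.2 585.3] [130.1  33.9] 1.0
brown [342. 168.] [ 621.5 -256.2] [59.3 43.1] 6.8
brown [361. 166.] [ 626.7 -303.3] [59.1 43. ] 6.6
brown [379. 163.] [ 632.1 -350.2] [59.1 42.5] 4.9
brown [277. 163.] [638.5 -88.3] [42.9 59.4] 70.2
brown [208. 153.] [665.6  87.5] [43.1 58.5] 83.5
brown [241. 150.] [672.4   2.1] [42.9 58.5] 79.6
brown [175.  80.] [855.6 168.5] [85.7 81.6] 70.6
brown [133.  70.] [885.6 276. ] [155.4   9.1] 43.8
dial [435.18378842 307.31357292]
```

View pics/dial.png

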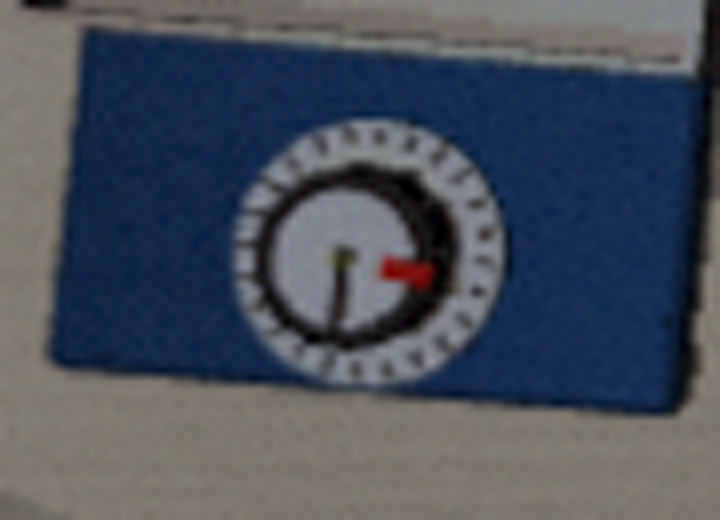

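Dial crop: hub at (343,257), needle tip at (337,335) pointing down, and red mark at (408,271) to the right. The bezel therefore needs about 1.45 rad clockwise.

```bash
python3 - <<'E'
from h import *
f=lambda u,v:px2w("top",75+(u+.5)/8-.5,215+(v+.5)/8-.5,58)[:2]
h,n,m=f(343,257),f(337,335),f(408,271)
a=lambda d:np.degrees(np.arctan2(d[1],d[0]))
print(h,n-h,m-h,a(n-h),a(m-h))
E
```

```text
[435.24094634 311.94284007] [-23.82280176   1.80914665] [ -4.75549951 -19.84818408] 175.65719064348656 -103.4737188696654
```

>>> jog_arm(deltas=[{"gripper": -1, "translation": [0.2, -0.24, -0.1], "dr": [0, 0, 0.049]}, {"gripper": -1, "translation": [0.2, -0.24, -0.1], "dr": [0, 0, 0.049]}, {"gripper": -1, "translation": [0.2, -0.24, -0.1], "dr": [0, 0, 0.049]}, {"gripper": -1, "translation": [0.2, -0.24, -0.1], "dr": [0, 0, 0.049]}, {"gripper": -1, "translation": [0.2, -0.24, -0.1], "dr": [0, 0, 0.049]}, {"gripper": -1, "translation": [0.2, -0.24, -0.1], "dr": [0, 0, 0.049]}, {"gripper": -1, "translation": [0.2, -0.24, -0.1], "dr": [0, 0, 0.049]}, {"gripper": -1, "translation": [0.2, -0.24, -0.1], "dr": [0, 0, 0.049]}, {"gripper": -1, "translation": [0.2, -0.24, -0.1], "dr": [0, 0, 0.049]}, {"gripper": -1, "translation": [0.2, -0.24, -0.1], "dr": [0, 0, 0.049]}, {"gripper": -1, "translation": [0.2, -0.24, -0.1], "dr": [0, 0, 0.049]}, {"gripper": -1, "translation": [0.2, -0.24, -0.1], "dr": [0, 0, 0.049]}])

```text
clock: 1.1
eef_pos: [436.5, 304.1, 135.6]
tcp_rot: [-3.141, -0.0, 2.179]
contact_force: [0.1, 0.2, 0.2]
opening: 0.999
```

>>> jog_arm(deltas=[{"gripper": -1, "translation": [-0.012, 0.064, 0], "dr": [0, 0, 0]}, {"gripper": -1, "translation": [0, 0, -0.2], "dr": [0, 0, 0]}, {"gripper": -1, "translation": [0, 0, -0.2], "dr": [0, 0, 0]}, {"gripper": -1, "translation": [0, 0, -0.2], "dr": [0, 0, 0]}, {"gripper": -1, "translation": [0, 0, -0.16], "dr": [0, 0, 0]}, {"gripper": -1, "translation": [0, 0, 0], "dr": [0, 0, 0]}])

```text
clock: 1.6
eef_pos: [432.8, 310.8, 57.4]
tcp_rot: [-3.136, 0.0, 2.175]
contact_force: [-0.2, -0.3, -0.1]
opening: 1.003
```

```bash
python3 - <<'E'
from h import *
im=snap("scene","s1",(270,100,420,200),5)
E
```

```text
(no output)
```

View pics/s1.png

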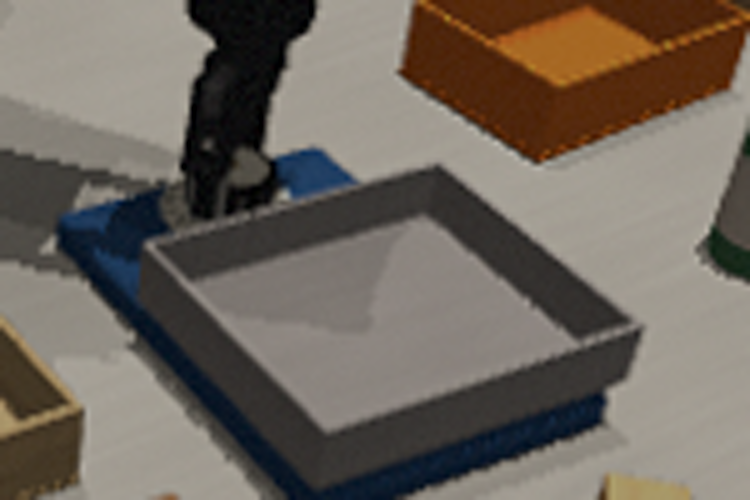

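The fingers stand around the bezel with nothing touching. Closing.

>>> jog_arm(deltas=[{"gripper": 1, "translation": [0.015, 0, 0], "dr": [0, 0, 0]}, {"gripper": 1, "translation": [0, 0, 0], "dr": [0, 0, 0]}, {"gripper": 1, "translation": [0, 0, 0], "dr": [0, 0, 0]}, {"gripper": 1, "translation": [0, 0, 0], "dr": [0, 0, 0]}, {"gripper": 1, "translation": [0, 0, 0], "dr": [0, 0, 0]}, {"gripper": 1, "translation": [0, 0, 0], "dr": [0, 0, 0]}], squeeze=30)

```text
clock: 2.15
eef_pos: [436.2, 314.3, 62.4]
tcp_rot: [3.138, -0.003, 2.174]
contact_force: [-9.4, 10.1, 9.6]
opening: 0.646
```

>>> jog_arm(deltas=[{"gripper": 1, "translation": [-0.02, 0.03, 0.02], "dr": [0, 0, 0]}, {"gripper": 1, "translation": [0, 0, 0], "dr": [0, 0, 0]}, {"gripper": 1, "translation": [0, 0, 0], "dr": [0, 0, 0]}])

```text
clock: 2.4
eef_pos: [435.8, 314.7, 62.7]
tcp_rot: [3.139, 0.002, 2.177]
contact_force: [8.6, -5.4, -11.6]
opening: 0.641
```

>>> jog_arm(deltas=[{"gripper": 1, "translation": [0.01, -0.012, -0.01], "dr": [0, 0, 0]}, {"gripper": 1, "translation": [0, 0, 0], "dr": [0, 0, -0.057]}, {"gripper": 1, "translation": [0, 0, 0], "dr": [0, 0, -0.057]}, {"gripper": 1, "translation": [0, 0, 0], "dr": [0, 0, -0.057]}, {"gripper": 1, "translation": [0, 0, 0], "dr": [0, 0, -0.057]}, {"gripper": 1, "translation": [0, 0, 0], "dr": [0, 0, -0.057]}, {"gripper": 1, "translation": [0, 0, 0], "dr": [0, 0, -0.057]}, {"gripper": 1, "translation": [0, 0, 0], "dr": [0, 0, -0.057]}, {"gripper": 1, "translation": [0, 0, 0], "dr": [0, 0, -0.057]}])

```text
clock: 3.15
eef_pos: [436.3, 313.4, 62.6]
tcp_rot: [3.139, -0.0, 1.456]
contact_force: [3.9, -7.5, 3.8]
opening: 0.642
```

>>> jog_arm(deltas=[{"gripper": 1, "translation": [0, 0, 0], "dr": [0, 0, -0.057]}, {"gripper": 1, "translation": [0, 0, 0], "dr": [0, 0, -0.057]}, {"gripper": 1, "translation": [0, 0, 0], "dr": [0, 0, -0.057]}, {"gripper": 1, "translation": [0, 0, 0], "dr": [0, 0, -0.057]}, {"gripper": 1, "translation": [0, 0, 0], "dr": [0, 0, -0.057]}, {"gripper": 1, "translation": [0, 0, 0], "dr": [0, 0, -0.057]}, {"gripper": 1, "translation": [0, 0, 0], "dr": [0, 0, -0.057]}, {"gripper": 1, "translation": [0, 0, 0], "dr": [0, 0, -0.057]}, {"gripper": 1, "translation": [0, 0, 0], "dr": [0, 0, 0]}, {"gripper": 1, "translation": [0, 0, 0], "dr": [0, 0, 0]}])

```text
clock: 3.98
eef_pos: [435.8, 312.3, 62.5]
tcp_rot: [3.14, 0.0, 0.743]
contact_force: [2.7, -11.3, 7.9]
opening: 0.64
```

>>> jog_arm(deltas=[{"gripper": -1, "translation": [0, 0, 0], "dr": [0, 0, 0]}, {"gripper": -1, "translation": [0, 0, 0], "dr": [0, 0, 0]}, {"gripper": -1, "translation": [0, 0, 0], "dr": [0, 0, 0]}, {"gripper": -1, "translation": [0, 0, 0], "dr": [0, 0, 0]}, {"gripper": -1, "translation": [0, 0, 0.15], "dr": [0, 0, 0]}, {"gripper": -1, "translation": [0, 0, 0.3], "dr": [0, 0, 0]}, {"gripper": -1, "translation": [0, 0, 0.4], "dr": [0, 0, 0]}, {"gripper": -1, "translation": [0, 0, 0.4], "dr": [0, 0, 0]}, {"gripper": -1, "translation": [0, 0, 0.35], "dr": [0, 0, 0]}])

```text
clock: 4.73
eef_pos: [435.1, 313.9, 223.7]
tcp_rot: [-3.142, -0.001, 0.743]
contact_force: [0.5, 0.1, 0.7]
opening: 0.999
```

>>> jog_arm(deltas=[{"gripper": -1, "translation": [0.045, -0.314, 0.03], "dr": [0, 0, -0.019]}, {"gripper": -1, "translation": [0.045, -0.314, 0.03], "dr": [0, 0, -0.019]}, {"gripper": -1, "translation": [0.045, -0.314, 0.03], "dr": [0, 0, -0.019]}, {"gripper": -1, "translation": [0.045, -0.314, 0], "dr": [0, 0, -0.019]}, {"gripper": -1, "translation": [0.045, -0.314, 0], "dr": [0, 0, -0.019]}, {"gripper": -1, "translation": [0.045, -0.314, 0], "dr": [0, 0, -0.019]}, {"gripper": -1, "translation": [0.045, -0.314, 0], "dr": [0, 0, -0.019]}, {"gripper": -1, "translation": [0.045, -0.314, 0], "dr": [0, 0, -0.019]}, {"gripper": -1, "translation": [0.045, -0.314, 0], "dr": [0, 0, -0.019]}, {"gripper": -1, "translation": [0.045, -0.314, 0], "dr": [0, 0, -0.019]}, {"gripper": -1, "translation": [0.045, -0.314, 0], "dr": [0, 0, -0.019]}, {"gripper": -1, "translation": [0.045, -0.314, 0], "dr": [0, 0, -0.019]}])

```text
clock: 5.73
eef_pos: [489.2, -64.5, 230.5]
tcp_rot: [3.141, -0.001, 0.384]
contact_force: [1.9, 0.4, 0.2]
opening: 1.0
```

>>> jog_arm(deltas=[{"gripper": -1, "translation": [0.045, -0.314, 0], "dr": [0, 0, -0.019]}, {"gripper": -1, "translation": [0.045, -0.314, 0], "dr": [0, 0, -0.019]}, {"gripper": -1, "translation": [0.045, -0.314, 0], "dr": [0, 0, -0.019]}, {"gripper": -1, "translation": [0.045, -0.314, 0], "dr": [0, 0, -0.019]}, {"gripper": -1, "translation": [0.045, -0.314, 0], "dr": [0, 0, -0.019]}, {"gripper": -1, "translation": [0.045, -0.314, 0], "dr": [0, 0, -0.019]}, {"gripper": -1, "translation": [0.045, -0.314, 0], "dr": [0, 0, -0.019]}, {"gripper": -1, "translation": [0.045, -0.314, 0], "dr": [0, 0, -0.019]}, {"gripper": -1, "translation": [0, 0, 0], "dr": [0, 0, 0]}])

```text
clock: 6.48
eef_pos: [526.0, -319.1, 230.4]
tcp_rot: [3.139, -0.001, 0.142]
contact_force: [0.3, 1.5, 0.8]
opening: 1.003
```

```bash
python3 - <<'E'
from h import *
im=snap("top","d1",(75,135,180,280),5)
f=cv2.imread("pics/raw_d1.png");cv2.imwrite("pics/d1.png",np.hstack([cv2.resize(f[225:270,90:150],None,fx=8,fy=8,interpolation=cv2.INTER_CUBIC)]))
print(r.sense()["qpos"].round(2))
E
```

```text
[-0.54  0.36  1.68 -0.    1.1  -0.69]
```

View pics/d1.png

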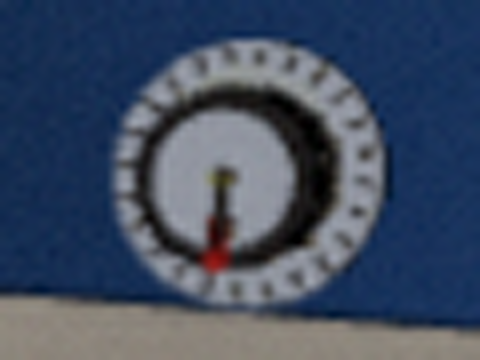

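The red mark at (216,248) lies under the needle from the hub at (222,177). Now grip the sieve bar.

>>> jog_arm(deltas=[{"gripper": -1, "translation": [0, 0.01, -0.24], "dr": [0, 0, 0]}, {"gripper": -1, "translation": [0, 0, -0.24], "dr": [0, 0, 0]}, {"gripper": -1, "translation": [0, 0, -0.24], "dr": [0, 0, 0]}, {"gripper": -1, "translation": [0, 0, -0.24], "dr": [0, 0, 0]}, {"gripper": -1, "translation": [0, 0, 0], "dr": [0, 0, 0]}, {"gripper": -1, "translation": [0, 0, 0], "dr": [0, 0, 0]}], squeeze=60)

```text
clock: 7.03
eef_pos: [524.5, -311.9, 133.6]
tcp_rot: [-3.139, 0.002, 0.147]
contact_force: [-0.4, -1.1, 1.3]
opening: 1.003
```

>>> jog_arm(deltas=[{"gripper": 1, "translation": [0, 0, 0], "dr": [0, 0, 0]}, {"gripper": 1, "translation": [0, 0, 0], "dr": [0, 0, 0]}, {"gripper": 1, "translation": [0, 0, 0], "dr": [0, 0, 0]}, {"gripper": 1, "translation": [0, 0, 0], "dr": [0, 0, 0]}, {"gripper": 1, "translation": [0, 0, 0], "dr": [0, 0, 0]}, {"gripper": 1, "translation": [0, 0, 0], "dr": [0, 0, 0]}, {"gripper": 1, "translation": [0, 0, 0], "dr": [0, 0, 0]}, {"gripper": 1, "translation": [0, 0, 0], "dr": [0, 0, 0]}, {"gripper": 1, "translation": [0, 0, 0], "dr": [0, 0, 0]}], squeeze=60)

```text
clock: 7.78
eef_pos: [526.0, -313.6, 135.3]
tcp_rot: [3.141, -0.002, 0.146]
contact_force: [0.5, 1.6, 6.3]
opening: 0.178
```

>>> jog_arm(deltas=[{"gripper": 1, "translation": [0, 0, 0], "dr": [0, 0, 0]}, {"gripper": 1, "translation": [0, 0, 0.05], "dr": [0, 0, 0]}, {"gripper": 1, "translation": [0, 0, 0.1], "dr": [0, 0, 0]}, {"gripper": 1, "translation": [0, 0, 0.15], "dr": [0, 0, 0]}, {"gripper": 1, "translation": [0, 0, 0.2], "dr": [-0.003, 0.02, 0]}, {"gripper": 1, "translation": [0, 0, 0.2], "dr": [-0.004, 0.03, 0]}, {"gripper": 1, "translation": [0, 0, 0.2], "dr": [-0.004, 0.03, 0]}, {"gripper": 1, "translation": [0, 0, 0.2], "dr": [-0.004, 0.03, 0]}, {"gripper": 1, "translation": [0, 0, 0.2], "dr": [-0.003, 0.02, 0]}, {"gripper": 1, "translation": [0, 0, 0.15], "dr": [0, 0, 0]}, {"gripper": 1, "translation": [0, 0, 0.05], "dr": [0, 0, 0]}, {"gripper": 1, "translation": [0, 0, 0], "dr": [0, 0, 0]}], squeeze=100)

```text
clock: 8.78
eef_pos: [525.5, -313.4, 285.4]
tcp_rot: [-3.141, 0.205, 0.146]
contact_force: [-0.8, -0.7, -6.9]
opening: 0.172
```

```bash
python3 - <<'E'
from h import *
snap("scene","s2",(30,100,300,320),2.5)
E
```

```text
(no output)
```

View pics/s2.png

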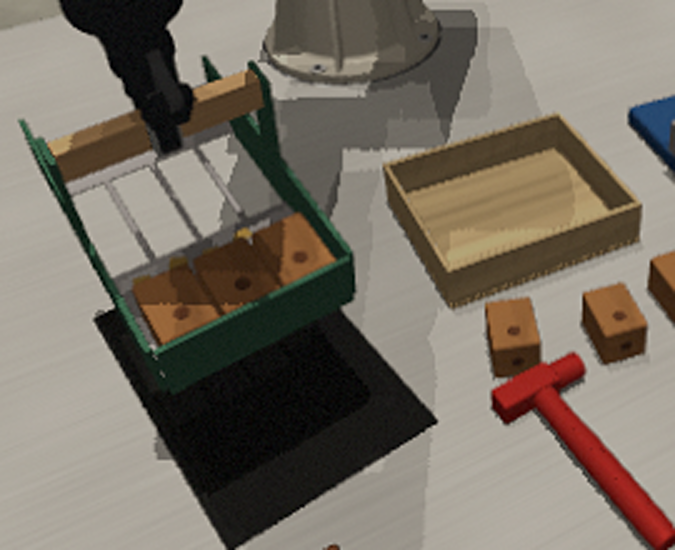

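>>> jog_arm(deltas=[{"gripper": 1, "translation": [0.02, 0.06, 0], "dr": [0, 0, 0]}, {"gripper": 1, "translation": [0.02, 0.12, 0], "dr": [0, 0, -0.004]}, {"gripper": 1, "translation": [0.02, 0.18, 0], "dr": [0, 0, -0.008]}, {"gripper": 1, "translation": [0.02, 0.24, 0], "dr": [0, 0, -0.008]}, {"gripper": 1, "translation": [0.02, 0.27, 0], "dr": [0, 0, -0.008]}, {"gripper": 1, "translation": [0.02, 0.27, 0], "dr": [0, 0, -0.008]}, {"gripper": 1, "translation": [0.02, 0.27, 0], "dr": [0, 0, -0.008]}, {"gripper": 1, "translation": [0.02, 0.27, 0], "dr": [0, 0, -0.008]}, {"gripper": 1, "translation": [0.02, 0.27, 0], "dr": [0, 0, -0.008]}, {"gripper": 1, "translation": [0.02, 0.27, 0], "dr": [0, 0, -0.008]}, {"gripper": 1, "translation": [0.02, 0.27, 0], "dr": [0, 0, -0.008]}, {"gripper": 1, "translation": [0.02, 0.27, 0], "dr": [0, 0, -0.008]}])

```text
clock: 9.83
eef_pos: [548.3, -35.0, 283.4]
tcp_rot: [-3.139, 0.208, 0.014]
contact_force: [-0.3, 0.1, -6.7]
opening: 0.169
```

>>> jog_arm(deltas=[{"gripper": 1, "translation": [0.02, 0.27, 0], "dr": [0, 0, -0.008]}, {"gripper": 1, "translation": [0.02, 0.27, 0], "dr": [0, 0, -0.008]}, {"gripper": 1, "translation": [0.02, 0.27, 0], "dr": [0, 0, -0.008]}, {"gripper": 1, "translation": [0.02, 0.27, 0], "dr": [0, 0, -0.008]}, {"gripper": 1, "translation": [0.02, 0.27, 0], "dr": [0, 0, -0.008]}, {"gripper": 1, "translation": [0.02, 0.27, 0], "dr": [0, 0, -0.008]}, {"gripper": 1, "translation": [0.02, 0.27, 0], "dr": [0, 0, -0.008]}, {"gripper": 1, "translation": [0.02, 0.27, 0], "dr": [0, 0, -0.008]}, {"gripper": 1, "translation": [0.02, 0.27, 0], "dr": [0, 0, -0.008]}, {"gripper": 1, "translation": [0.02, 0.27, 0], "dr": [0, 0, -0.004]}, {"gripper": 1, "translation": [0.02, 0.22, 0], "dr": [0, 0, 0]}, {"gripper": 1, "translation": [0, 0.17, 0], "dr": [0, 0, 0]}])

```text
clock: 10.83
eef_pos: [570.2, 274.3, 283.2]
tcp_rot: [-3.14, 0.208, -0.104]
contact_force: [-1.0, -0.3, -8.4]
opening: 0.171
```

>>> jog_arm(deltas=[{"gripper": 1, "translation": [0, 0.12, 0], "dr": [0, 0, 0]}, {"gripper": 1, "translation": [0, 0.06, 0], "dr": [0, 0, 0]}, {"gripper": 1, "translation": [0, 0, 0], "dr": [0, 0, 0]}, {"gripper": 1, "translation": [0, 0, -0.06], "dr": [0, 0, 0]}, {"gripper": 1, "translation": [0, 0, -0.12], "dr": [0, 0, 0]}, {"gripper": 1, "translation": [0, 0, -0.12], "dr": [0, 0, 0]}, {"gripper": 1, "translation": [0, 0, -0.06], "dr": [0, 0, 0]}, {"gripper": 1, "translation": [0, 0, 0], "dr": [0, 0, 0]}])

```text
clock: 11.5
eef_pos: [570.1, 288.4, 245.5]
tcp_rot: [3.141, 0.21, -0.106]
contact_force: [0.3, -0.2, -7.2]
opening: 0.173
```

```bash
python3 - <<'E'
from h import *
im=snap("scene","s3",(230,50,480,220),3)
print(r.sense()["qpos"].round(2))
E
```

```text
[0.41 0.48 1.48 0.11 1.36 0.49]
```

View pics/s3.png

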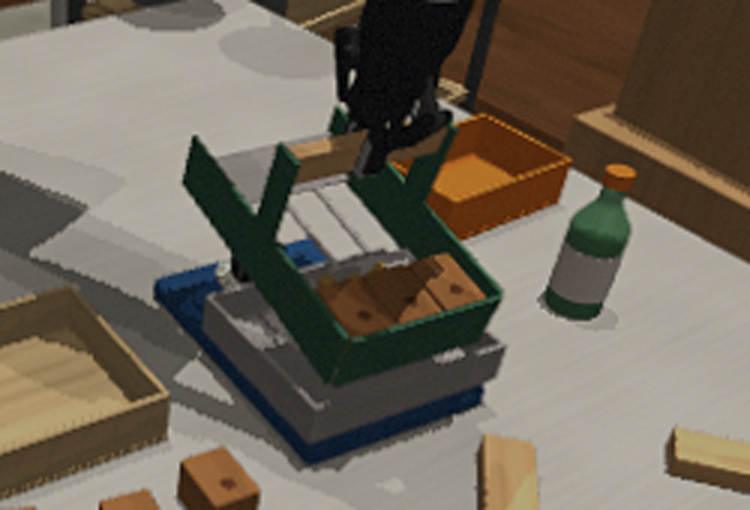

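All four pieces and the three blocks are still aboard, above the pan. Tipping to about 20° mouth down.

>>> jog_arm(deltas=[{"gripper": 1, "translation": [0, 0, 0], "dr": [-0.003, -0.03, 0]}, {"gripper": 1, "translation": [0, 0, 0], "dr": [-0.003, -0.03, 0]}, {"gripper": 1, "translation": [0, 0, 0], "dr": [-0.003, -0.03, 0]}, {"gripper": 1, "translation": [0, 0, 0], "dr": [-0.003, -0.03, 0]}, {"gripper": 1, "translation": [0, 0, 0], "dr": [-0.003, -0.03, 0]}, {"gripper": 1, "translation": [0, 0, 0], "dr": [-0.003, -0.03, 0]}, {"gripper": 1, "translation": [0, 0, 0], "dr": [-0.003, -0.03, 0]}, {"gripper": 1, "translation": [0, 0, 0], "dr": [-0.003, -0.03, 0]}, {"gripper": 1, "translation": [0, 0, 0], "dr": [-0.002, -0.02, 0]}, {"gripper": 1, "translation": [0, 0, 0], "dr": [-0.002, -0.02, 0]}, {"gripper": 1, "translation": [0, 0, 0], "dr": [-0.002, -0.02, 0]}, {"gripper": 1, "translation": [0, 0, 0], "dr": [-0.002, -0.02, 0]}])

```text
clock: 12.55
eef_pos: [570.7, 289.4, 248.6]
tcp_rot: [-3.137, -0.299, -0.106]
contact_force: [0.1, 0.4, -7.6]
opening: 0.172
```

>>> jog_arm(deltas=[{"gripper": 1, "translation": [0, 0, 0], "dr": [-0.002, -0.02, 0]}, {"gripper": 1, "translation": [0, 0, 0], "dr": [-0.002, -0.02, 0]}, {"gripper": 1, "translation": [0, 0, 0], "dr": [0, 0, 0]}, {"gripper": 1, "translation": [0, 0, 0], "dr": [0, 0, 0]}, {"gripper": 1, "translation": [0, 0, 0], "dr": [0, 0, 0]}, {"gripper": 1, "translation": [0, 0, 0], "dr": [0, 0, 0]}, {"gripper": 1, "translation": [0, 0, 0], "dr": [0, 0, 0]}, {"gripper": 1, "translation": [0, 0, 0], "dr": [0, 0, 0]}, {"gripper": 1, "translation": [0, 0, 0], "dr": [0, 0, 0]}, {"gripper": 1, "translation": [0, 0, 0], "dr": [0, 0, 0]}])

```text
clock: 13.38
eef_pos: [571.3, 289.7, 248.2]
tcp_rot: [-3.137, -0.362, -0.105]
contact_force: [-0.7, -0.6, -8.2]
opening: 0.174
```

```bash
python3 - <<'E'
from h import *
a=snap("scene","s4",(260,60,440,210),1);b=snap("top","t4",(60,120,200,270),1)
f=lambda x:cv2.resize(x,None,fx=500/150,fy=500/150,interpolation=cv2.INTER_CUBIC)[:, :]
o=np.hstack([f(a),f(b)]);o=cv2.resize(o,(800,int(o.shape[0]*800/o.shape[1])));cv2.imwrite("pics/c4.png",o)
E
```

```text
(no output)
```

View pics/c4.png

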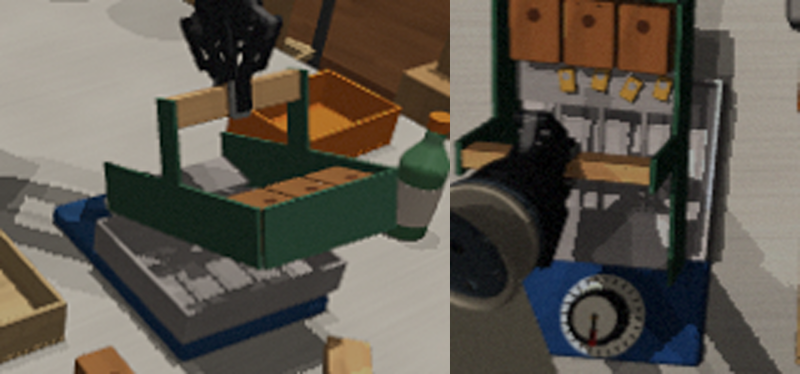

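The pieces have not slid yet at 20.7°. A little more tilt and a gentle shake should do it.

>>> jog_arm(deltas=[{"gripper": 1, "translation": [0, 0, 0], "dr": [-0.002, -0.02, 0]}, {"gripper": 1, "translation": [0, 0, 0], "dr": [0, 0, 0]}, {"gripper": 1, "translation": [0.1, 0, 0], "dr": [0, 0, 0]}, {"gripper": 1, "translation": [-0.1, 0, 0], "dr": [0, 0, 0]}, {"gripper": 1, "translation": [0.1, 0, 0], "dr": [0, 0, 0]}, {"gripper": 1, "translation": [-0.1, 0, 0], "dr": [0, 0, 0]}, {"gripper": 1, "translation": [0.1, 0, 0], "dr": [0, 0, 0]}, {"gripper": 1, "translation": [-0.1, 0, 0], "dr": [0, 0, 0]}, {"gripper": 1, "translation": [0, 0, 0], "dr": [0, 0, 0]}, {"gripper": 1, "translation": [0, 0, 0], "dr": [0, 0, 0]}, {"gripper": 1, "translation": [0, 0, 0], "dr": [0, 0, 0]}, {"gripper": 1, "translation": [0, 0, 0], "dr": [0, 0, 0]}])

```text
clock: 14.48
eef_pos: [571.4, 289.8, 248.4]
tcp_rot: [-3.136, -0.394, -0.105]
contact_force: [-0.8, -0.2, -6.3]
opening: 0.174
```

```bash
cat > two.py <<'E'
import sys
from h import *
n=sys.argv[1]
a=snap("scene","s"+n,(260,60,440,210),1);b=snap("top","t"+n,(60,120,200,270),1)
o=np.hstack([a,b]);cv2.imwrite(f"pics/c{n}.png",cv2.resize(o,None,fx=2.5,fy=2.5,interpolation=cv2.INTER_CUBIC))
def brass(im):
    h=cv2.cvtColor(im,cv2.COLOR_BGR2HSV);m=cv2.inRange(h,(18,140,90),(32,255,255))
    N,_,st,ce=cv2.connectedComponentsWithStats(m);return [(*ce[i].round(),st[i,4]) for i in range(1,N) if st[i,4]>4]
print("top brass(px crop):",brass(b));print(r.sense()["tcp_rot"].round(3))
E
python3 two.py 5
```

```text
top brass(px crop): [(np.float64(67.0), np.float64(52.0), np.int32(14))]
[-3.136 -0.394 -0.105]
```

View pics/c5.png

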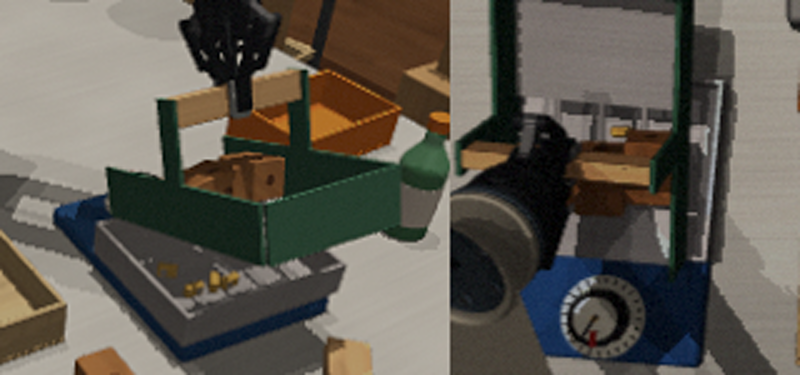

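The pan now shows four brass pieces at (168,268), (190,288), (213,282) and (232,277). The blocks rest against the ramp and the needle has moved clockwise. I'll check that the top view's blob is one of the four in the pan.

```bash
python3 - <<'E'
from h import *
a=-np.radians(6);R=np.array([[np.cos(a),np.sin(a)],[-np.sin(a),np.cos(a)]])
for n,box in(("scene",(300,140,380,200)),("top",(60,120,200,225))):
    im=cv2.imread(f"pics/raw_{n[0]}5.png");h=cv2.cvtColor(im,cv2.COLOR_BGR2HSV);m=cv2.inRange(h,(16,110,60),(34,255,255))
    k=np.zeros_like(m);k[box[1]:box[3],box[0]:box[2]]=255;m&=k
    N,_,st,ce=cv2.connectedComponentsWithStats(m)
    for i in range(1,N):
        if st[i,4]>3: 
            w=px2w(n,*ce[i],42)[:2];print(n,ce[i].round(),st[i,4],w.round(),"pan frame",(R@(w-[588.8,287.1])).round())
# needle
im=cv2.imread("pics/raw_t5.png");cv2.imwrite("pics/n5.png",cv2.resize(im[225:270,90:150],None,fx=8,fy=8,interpolation=cv2.INTER_CUBIC))
E
```

```text
scene [327. 167.] 33 [571. 244.] pan frame [-13. -45.]
scene [348. 172.] 63 [617. 282.] pan frame [29. -2.]
scene [337. 175.] 36 [611. 246.] pan frame [ 27. -39.]
top [127. 172.] 28 [621. 292.] pan frame [32.  8.]
top [ 72. 184.] 99 [594. 428.] pan frame [ -9. 141.]
top [130. 189.] 132 [579. 286.] pan frame [-10.  -2.]
```

View pics/n5.png

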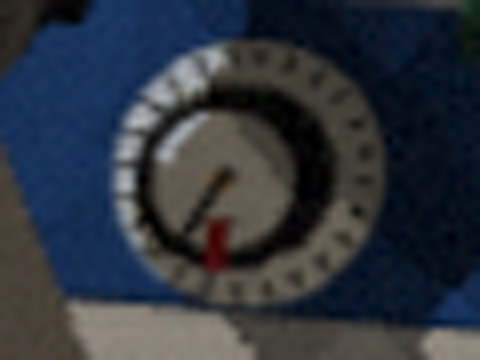

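The needle reads about 0.5 rad (four pieces), the red mark is still in place, and the blob is in the pan. Next I lift, ease the tilt and go to the crate.

>>> jog_arm(deltas=[{"gripper": 1, "translation": [0, 0, 0.05], "dr": [0, 0, 0]}, {"gripper": 1, "translation": [0, 0, 0.1], "dr": [0.001, 0.01, 0]}, {"gripper": 1, "translation": [0, 0, 0.1], "dr": [0.002, 0.02, 0]}, {"gripper": 1, "translation": [0, 0, 0.1], "dr": [0.002, 0.02, 0]}, {"gripper": 1, "translation": [0, 0, 0.1], "dr": [0.002, 0.02, 0]}, {"gripper": 1, "translation": [0, 0, 0.1], "dr": [0.002, 0.02, 0]}, {"gripper": 1, "translation": [0, -0.05, 0.05], "dr": [0.002, 0.02, 0]}, {"gripper": 1, "translation": [-0.02, -0.1, 0], "dr": [0.001, 0.01, 0]}, {"gripper": 1, "translation": [-0.03, -0.15, 0], "dr": [0, 0, 0]}, {"gripper": 1, "translation": [-0.04, -0.2, 0], "dr": [0, 0, 0.002]}, {"gripper": 1, "translation": [-0.05, -0.22, 0], "dr": [0, 0, 0.002]}, {"gripper": 1, "translation": [-0.05, -0.22, 0], "dr": [0, 0, 0.002]}])

```text
clock: 15.58
eef_pos: [551.5, 194.2, 308.1]
tcp_rot: [-3.138, -0.205, -0.095]
contact_force: [0.2, 0.1, -6.2]
opening: 0.174
```

>>> jog_arm(deltas=[{"gripper": 1, "translation": [-0.05, -0.22, 0], "dr": [0, 0, 0.002]}, {"gripper": 1, "translation": [-0.05, -0.22, 0], "dr": [0, 0, 0.002]}, {"gripper": 1, "translation": [-0.05, -0.22, 0], "dr": [0, 0, 0.002]}, {"gripper": 1, "translation": [-0.05, -0.22, 0], "dr": [0, 0, 0.002]}, {"gripper": 1, "translation": [-0.05, -0.22, 0], "dr": [0, 0, 0.002]}, {"gripper": 1, "translation": [-0.05, -0.22, 0], "dr": [0, 0, 0.002]}, {"gripper": 1, "translation": [-0.05, -0.22, 0], "dr": [0, 0, 0.002]}, {"gripper": 1, "translation": [-0.05, -0.2, 0], "dr": [0, 0, 0]}, {"gripper": 1, "translation": [-0.04, -0.15, 0], "dr": [0, 0, 0]}, {"gripper": 1, "translation": [-0.03, -0.1, 0], "dr": [0, 0, 0]}, {"gripper": 1, "translation": [-0.02, -0.05, 0], "dr": [0, 0, 0]}, {"gripper": 1, "translation": [0, 0, 0], "dr": [0, 0, 0]}])

```text
clock: 16.58
eef_pos: [502.3, -9.5, 308.3]
tcp_rot: [-3.139, -0.204, -0.075]
contact_force: [-1.3, -0.1, -5.7]
opening: 0.17
```

```bash
python3 - <<'E'
from h import *
print(r.sense()["qpos"].round(2));im=snap("scene","s6",(130,40,400,240),2.5)
E
```

```text
[-0.02  0.01  1.96 -0.01  0.97  0.06]
```

View pics/s6.png

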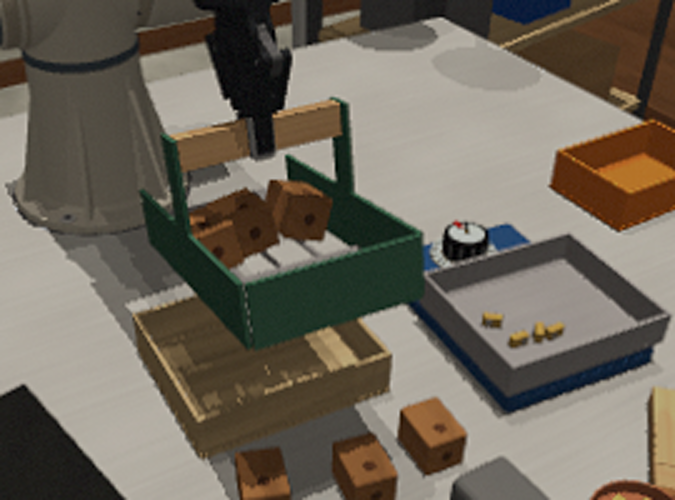

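All four brass pieces are in the pan and the blocks are in the sieve, above the crate. Tipping now.

>>> jog_arm(deltas=[{"gripper": 1, "translation": [0.003, 0.004, -0.04], "dr": [-0.002, -0.03, 0]}, {"gripper": 1, "translation": [0.003, 0.004, -0.04], "dr": [-0.002, -0.03, 0]}, {"gripper": 1, "translation": [0.003, 0.004, -0.04], "dr": [-0.002, -0.03, 0]}, {"gripper": 1, "translation": [0, 0.004, -0.04], "dr": [-0.002, -0.03, 0]}, {"gripper": 1, "translation": [0, 0.004, -0.04], "dr": [-0.002, -0.03, 0]}, {"gripper": 1, "translation": [0, 0.004, -0.04], "dr": [-0.002, -0.03, 0]}, {"gripper": 1, "translation": [0, 0.004, -0.04], "dr": [-0.002, -0.03, 0]}, {"gripper": 1, "translation": [0, 0.004, -0.04], "dr": [-0.002, -0.03, 0]}, {"gripper": 1, "translation": [0, 0.004, -0.04], "dr": [-0.002, -0.03, 0]}, {"gripper": 1, "translation": [0, 0.004, -0.04], "dr": [-0.002, -0.03, 0]}, {"gripper": 1, "translation": [0, 0, -0.04], "dr": [-0.002, -0.03, 0]}, {"gripper": 1, "translation": [0, 0, -0.04], "dr": [-0.002, -0.03, 0]}])

```text
clock: 17.63
eef_pos: [503.0, -5.3, 261.1]
tcp_rot: [-3.138, -0.749, -0.076]
contact_force: [-0.2, -0.9, -7.8]
opening: 0.174
```

>>> jog_arm(deltas=[{"gripper": 1, "translation": [0, 0, 0], "dr": [-0.001, -0.02, 0]}, {"gripper": 1, "translation": [0, 0, 0], "dr": [-0.001, -0.02, 0]}, {"gripper": 1, "translation": [0, 0, 0], "dr": [-0.001, -0.02, 0]}, {"gripper": 1, "translation": [0, 0, 0], "dr": [-0.001, -0.02, 0]}, {"gripper": 1, "translation": [0, 0, 0], "dr": [-0.001, -0.02, 0]}, {"gripper": 1, "translation": [0, 0, 0], "dr": [-0.001, -0.02, 0]}, {"gripper": 1, "translation": [0, 0, 0], "dr": [0, 0, 0]}, {"gripper": 1, "translation": [0, 0, 0], "dr": [0, 0, 0]}, {"gripper": 1, "translation": [0, 0, 0], "dr": [0, 0, 0]}, {"gripper": 1, "translation": [0, 0, 0], "dr": [0, 0, 0]}, {"gripper": 1, "translation": [0, 0, 0], "dr": [0, 0, 0]}, {"gripper": 1, "translation": [0, 0, 0], "dr": [0, 0, 0]}])

```text
clock: 18.63
eef_pos: [502.8, -13.7, 285.3]
tcp_rot: [-3.136, -0.855, -0.081]
contact_force: [0.9, -0.4, -7.7]
opening: 0.175
```

```bash
python3 - <<'E'
from h import *
a=snap("scene","s7",(130,40,330,230),1);b=snap("top","t7",(180,110,320,300),1)
cv2.imwrite("pics/c7.png",cv2.resize(np.hstack([a,b]),None,fx=2.3,fy=2.3,interpolation=cv2.INTER_CUBIC))
E
```

```text
(no output)
```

View pics/c7.png

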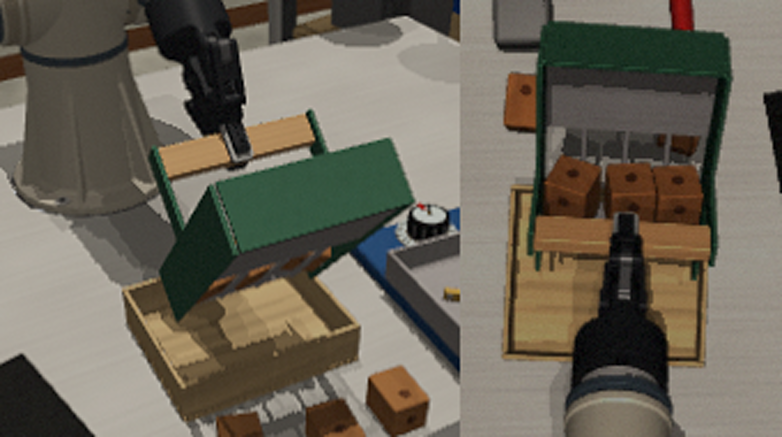

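Tilt is 49°, the blocks are still held, and the arm drifted up to z 285. A joint limit seems likely, so I'll check.

```bash
python3 - <<'E'
from h import *
s=r.sense();print(s["qpos"].round(3),s["eef_pos"].round(1),s["tcp_rot"].round(3),s["clock"])
E
```

```text
[ 0.008 -0.136  2.406 -1.295  0.063  1.353] [502.8 -13.7 285.4] [-3.135 -0.855 -0.081] 18.7333
```

```bash
cat > kin.py <<'E'
import numpy as np
from scipy.optimize import least_squares
D=[(.3536,1.634,np.pi,624.6,255.6),(.36,1.68,np.pi,615.2,230.4),(.01,1.96,np.pi-.204,502.3,308.3),(-.136,2.406,np.pi-.855,503,285.4)]
def fk(p,q2,q3,t):
    L1,L2,h,Lt,a=p
    return np.array([a+L1*np.sin(q2)+L2*np.sin(q2+q3)+Lt*np.sin(t),h+L1*np.cos(q2)+L2*np.cos(q2+q3)+Lt*np.cos(t)])
s=least_squares(lambda p:np.concatenate([fk(p,*d[:3])-d[3:] for d in D])+0,[450,400,180,250,0],x_scale=[100,100,100,100,10])
p=s.x
if __name__=="__main__":
    print(p.round(),s.fun.round(1))
    for tilt in(54,58,62):
      for x in(480,505,530,560,600):
        for z in(255,285,320):
          t=np.pi-np.radians(tilt)
          e=least_squares(lambda q:fk(p,*q,t)-[x,z],[0,2.2])
          q5=t-e.x.sum()
          if abs(e.fun).max()<1: print(tilt,x,z,e.x.round(2),"q5",round(q5,2))
E
python3 kin.py
```

```text
[565. 441. 197. 291.  25.] [-0.2  1.7  2.7  4.8 -5.7 -2.9  3.3 -3.6]
54 480 255 [-0.13  2.55] q5 -0.22
54 480 285 [-0.19  2.5 ] q5 -0.11
54 480 320 [-0.26  2.44] q5 0.02
54 505 255 [-0.08  2.51] q5 -0.23
54 505 285 [-0.14  2.46] q5 -0.12
54 505 320 [-0.2  2.4] q5 -0.0
54 530 255 [-0.03  2.47] q5 -0.24
54 530 285 [-0.09  2.42] q5 -0.13
54 530 320 [-0.15  2.36] q5 -0.01
54 560 255 [0.02 2.41] q5 -0.24
54 560 285 [-0.03  2.37] q5 -0.14
54 560 320 [-0.09  2.32] q5 -0.03
54 600 255 [0.09 2.34] q5 -0.23
54 600 285 [0.04 2.3 ] q5 -0.14
54 600 320 [-0.02  2.25] q5 -0.03
58 480 255 [-0.11  2.59] q5 -0.36
58 480 285 [-0.18  2.54] q5 -0.23
58 480 320 [-0.25  2.48] q5 -0.1
58 505 255 [-0.06  2.55] q5 -0.36
58 505 285 [-0.13  2.51] q5 -0.25
58 505 320 [-0.2   2.45] q5 -0.12
58 530 255 [-0.01  2.51] q5 -0.37
58 530 285 [-0.08  2.47] q5 -0.26
58 530 320 [-0.15  2.41] q5 -0.13
58 560 255 [0.04 2.46] q5 -0.37
58 560 285 [-0.02  2.41] q5 -0.26
58 560 320 [-0.09  2.36] q5 -0.15
58 600 255 [0.1  2.38] q5 -0.36
58 600 285 [0.05 2.34] q5 -0.26
58 600 320 [-0.01  2.29] q5 -0.15
62 480 255 [-0.08  2.64] q5 -0.5
62 480 285 [-0.16  2.59] q5 -0.37
62 480 320 [-0.24  2.53] q5 -0.22
62 505 255 [-0.03  2.6 ] q5 -0.51
62 505 285 [-0.11  2.55] q5 -0.38
62 505 320 [-0.19  2.49] q5 -0.25
62 530 255 [0.01 2.55] q5 -0.51
62 530 285 [-0.06  2.51] q5 -0.39
62 530 320 [-0.13  2.45] q5 -0.26
62 560 255 [0.06 2.5 ] q5 -0.5
62 560 285 [-0.01  2.46] q5 -0.39
62 560 320 [-0.08  2.41] q5 -0.27
62 600 255 [0.13 2.42] q5 -0.49
62 600 285 [0.06 2.39] q5 -0.39
62 600 320 [-0.    2.34] q5 -0.28
```

The tilt straight outward runs into a wrist limit. I'll level the sieve, turn it about 150° in yaw so the mouth points away from the robot, and tip the other way.

>>> jog_arm(deltas=[{"gripper": 1, "translation": [0, 0, 0.03], "dr": [0.001, 0.015, 0]}, {"gripper": 1, "translation": [0, 0, 0.03], "dr": [0.001, 0.02, 0]}, {"gripper": 1, "translation": [0, 0, 0.03], "dr": [0.002, 0.03, 0]}, {"gripper": 1, "translation": [0, 0, 0.03], "dr": [0.002, 0.03, 0]}, {"gripper": 1, "translation": [0, 0, 0.03], "dr": [0.002, 0.04, 0]}, {"gripper": 1, "translation": [0, 0, 0.03], "dr": [0.003, 0.05, 0]}, {"gripper": 1, "translation": [0, 0, 0.03], "dr": [0.003, 0.05, 0]}, {"gripper": 1, "translation": [0, 0, 0.03], "dr": [0.003, 0.05, 0]}, {"gripper": 1, "translation": [0, 0, 0], "dr": [0.003, 0.05, 0]}, {"gripper": 1, "translation": [0, 0, 0], "dr": [0.003, 0.05, 0]}, {"gripper": 1, "translation": [0, 0, 0], "dr": [0.002, 0.03, 0]}, {"gripper": 1, "translation": [0, 0, 0], "dr": [0.001, 0.02, 0]}])

```text
clock: 19.73
eef_pos: [505.5, -22.8, 303.7]
tcp_rot: [3.108, -0.285, -0.076]
contact_force: [-0.3, 0.2, -6.8]
opening: 0.171
```

```bash
python3 - <<'E'
from h import *
s=r.sense();print(s["qpos"].round(3),s["eef_pos"].round(1),s["tcp_rot"].round(3),s["contact_force"].round(1))
E
```

```text
[-0.017 -0.02   2.007 -0.066  0.872  0.099] [505.5 -22.8 303.7] [ 3.108 -0.285 -0.076] [-0.3  0.2 -6.8]
```

>>> jog_arm(deltas=[{"gripper": 1, "translation": [0, 0.02, 0], "dr": [0.01, 0.03, 0]}, {"gripper": 1, "translation": [0, 0.03, 0], "dr": [0.01, 0.04, 0]}, {"gripper": 1, "translation": [0, 0.03, 0], "dr": [0, 0.04, 0.02]}, {"gripper": 1, "translation": [-0.03, 0.03, 0], "dr": [0, 0, 0.04]}, {"gripper": 1, "translation": [-0.03, 0.03, 0], "dr": [0, 0, 0.056]}, {"gripper": 1, "translation": [-0.03, 0.03, 0], "dr": [0, 0, 0.056]}, {"gripper": 1, "translation": [-0.03, 0.03, 0], "dr": [0, 0, 0.056]}, {"gripper": 1, "translation": [-0.03, 0.03, 0], "dr": [0, 0, 0.056]}, {"gripper": 1, "translation": [-0.03, 0.03, 0], "dr": [0, 0, 0.056]}, {"gripper": 1, "translation": [-0.03, 0.03, 0], "dr": [0, 0, 0.056]}, {"gripper": 1, "translation": [-0.03, 0.03, 0], "dr": [0, 0, 0.056]}, {"gripper": 1, "translation": [-0.03, 0.03, 0], "dr": [0, 0, 0.056]}])

```text
clock: 20.73
eef_pos: [477.8, 12.2, 303.3]
tcp_rot: [3.126, -0.113, 0.722]
contact_force: [-0.1, 0.6, -6.8]
opening: 0.17
```

>>> jog_arm(deltas=[{"gripper": 1, "translation": [-0.03, 0, 0], "dr": [0, 0, 0.056]}, {"gripper": 1, "translation": [-0.03, 0, 0], "dr": [0, 0, 0.056]}, {"gripper": 1, "translation": [-0.03, 0, 0], "dr": [0, 0, 0.056]}, {"gripper": 1, "translation": [-0.03, 0, 0], "dr": [0, 0, 0.056]}, {"gripper": 1, "translation": [-0.03, 0, 0], "dr": [0, 0, 0.056]}, {"gripper": 1, "translation": [-0.03, 0, 0], "dr": [0, 0, 0.056]}, {"gripper": 1, "translation": [-0.03, 0, 0], "dr": [0, 0, 0.056]}, {"gripper": 1, "translation": [-0.03, 0, 0], "dr": [0, 0, 0.056]}, {"gripper": 1, "translation": [-0.03, 0, 0], "dr": [0, 0, 0.056]}, {"gripper": 1, "translation": [-0.03, 0, 0], "dr": [0, 0, 0.056]}, {"gripper": 1, "translation": [-0.03, 0, 0], "dr": [0, 0, 0.056]}, {"gripper": 1, "translation": [0, 0, 0], "dr": [0, 0, 0.056]}])

```text
clock: 21.73
eef_pos: [444.6, 12.0, 303.3]
tcp_rot: [3.127, -0.112, 1.777]
contact_force: [-0.4, 0.5, -6.3]
opening: 0.171
```

>>> jog_arm(deltas=[{"gripper": 1, "translation": [0, 0, 0], "dr": [0, 0, 0.056]}, {"gripper": 1, "translation": [0, 0, 0], "dr": [0, 0, 0.056]}, {"gripper": 1, "translation": [0, 0, 0], "dr": [0, 0, 0.056]}, {"gripper": 1, "translation": [0, 0, 0], "dr": [0, 0, 0.056]}, {"gripper": 1, "translation": [0, 0, 0], "dr": [0, 0, 0.056]}, {"gripper": 1, "translation": [0, 0, 0], "dr": [0, 0, 0.056]}, {"gripper": 1, "translation": [0, 0, 0], "dr": [0, 0, 0.056]}, {"gripper": 1, "translation": [0, 0, 0], "dr": [0, 0, 0.056]}, {"gripper": 1, "translation": [0, 0, 0], "dr": [0, 0, 0.04]}, {"gripper": 1, "translation": [0, 0, 0], "dr": [0, 0, 0.02]}, {"gripper": 1, "translation": [0, 0, 0], "dr": [0, 0, 0]}])

```text
clock: 22.65
eef_pos: [445.4, 12.1, 303.4]
tcp_rot: [3.127, -0.111, 2.573]
contact_force: [-0.5, -0.8, -7.5]
opening: 0.168
```

```bash
python3 - <<'E'
from h import *
s=r.sense();print(s["qpos"].round(3),s["eef_pos"].round(1),s["tcp_rot"].round(3),s["contact_force"].round(1))
from scipy.spatial.transform import Rotation as R
print(R.from_euler("xyz",s["tcp_rot"]).as_matrix().round(3))
E
```

```text
[-0.026  0.066  1.894  0.074  1.27  -2.623] [445.4  12.1 303.4] [ 3.127 -0.111  2.573] [-0.5 -0.8 -7.5]
[[-0.837  0.54  -0.086]
 [ 0.536  0.841  0.073]
 [ 0.111  0.015 -0.994]]
```

>>> jog_arm(deltas=[{"gripper": 1, "translation": [0, 0, -0.03], "dr": [0.016, 0.025, 0]}, {"gripper": 1, "translation": [0, 0, -0.04], "dr": [0.016, 0.025, 0]}, {"gripper": 1, "translation": [0, 0, -0.04], "dr": [0.016, 0.025, 0]}, {"gripper": 1, "translation": [0, 0, -0.04], "dr": [0.016, 0.025, 0]}, {"gripper": 1, "translation": [0, 0, -0.04], "dr": [0.016, 0.025, 0]}, {"gripper": 1, "translation": [0, 0, -0.04], "dr": [0.016, 0.025, 0]}, {"gripper": 1, "translation": [0, 0, -0.04], "dr": [0.016, 0.025, 0]}, {"gripper": 1, "translation": [0, 0, -0.04], "dr": [0.016, 0.025, 0]}, {"gripper": 1, "translation": [0, 0, -0.04], "dr": [0.016, 0.025, 0]}])

```text
clock: 23.4
eef_pos: [445.9, 11.7, 268.0]
tcp_rot: [3.128, -0.531, 2.569]
contact_force: [-0.4, -0.2, -6.4]
opening: 0.172
```

```bash
python3 - <<'E'
from h import *
s=r.sense();print(s["qpos"].round(3),s["eef_pos"].round(1))
from scipy.spatial.transform import Rotation as R
print(R.from_euler("xyz",s["tcp_rot"]).as_matrix().round(3))
E
```

```text
[-0.139  0.323  1.754  0.228  1.55  -2.765] [445.9  11.7 268. ]
[[-0.725  0.548 -0.418]
 [ 0.467  0.837  0.286]
 [ 0.507  0.012 -0.862]]
```

>>> jog_arm(deltas=[{"gripper": 1, "translation": [0, 0, -0.02], "dr": [0.016, 0.025, -0.02]}, {"gripper": 1, "translation": [0, 0, -0.02], "dr": [0.016, 0.025, -0.02]}, {"gripper": 1, "translation": [0, 0, -0.02], "dr": [0.016, 0.025, -0.02]}, {"gripper": 1, "translation": [0, 0, -0.02], "dr": [0.016, 0.025, -0.02]}, {"gripper": 1, "translation": [0, 0, 0], "dr": [0.016, 0.025, -0.02]}, {"gripper": 1, "translation": [0, 0, 0], "dr": [0.016, 0.025, -0.02]}, {"gripper": 1, "translation": [0, 0, 0], "dr": [0.011, 0.017, 0]}, {"gripper": 1, "translation": [0, 0, 0], "dr": [0.011, 0.017, 0]}, {"gripper": 1, "translation": [0, 0, 0], "dr": [0.011, 0.017, 0]}, {"gripper": 1, "translation": [0, 0, 0], "dr": [0, 0, 0]}, {"gripper": 1, "translation": [0, 0, 0], "dr": [0, 0, 0]}, {"gripper": 1, "translation": [0, 0, 0], "dr": [0, 0, 0]}])

```text
clock: 24.4
eef_pos: [444.8, 12.3, 260.2]
tcp_rot: [-3.085, -0.902, 2.333]
contact_force: [-0.1, -0.1, -6.5]
opening: 0.171
```

```bash
python3 - <<'E'
from h import *
s=r.sense();print(s["qpos"].round(3),s["eef_pos"].round(1))
from scipy.spatial.transform import Rotation as R
print(R.from_euler("xyz",s["tcp_rot"]).as_matrix().round(3))
a=snap("scene","s8",(130,40,330,230),1);b=snap("top","t8",(180,110,320,300),1)
cv2.imwrite("pics/c8.png",cv2.resize(np.hstack([a,b]),None,fx=2.3,fy=2.3,interpolation=cv2.INTER_CUBIC))
E
```

```text
[-0.244  0.512  1.673  0.389  1.782 -2.691] [444.8  12.3 260.2]
[[-0.428  0.692 -0.582]
 [ 0.448  0.721  0.528]
 [ 0.785 -0.035 -0.619]]
```

View pics/c8.png

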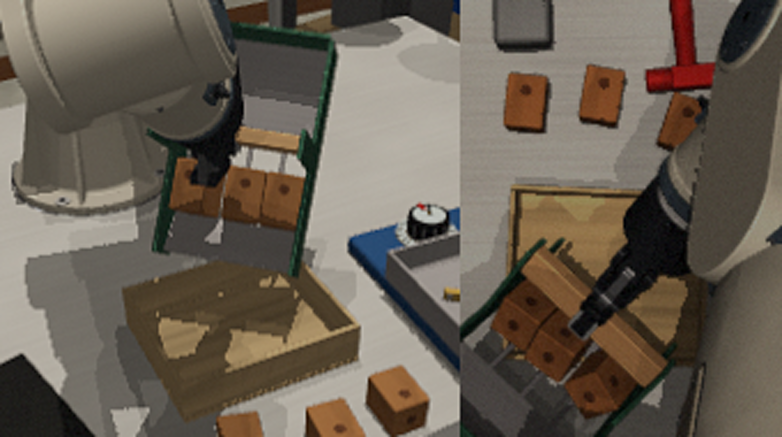

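The blocks sit at the foot of the ramp, mouth over the crate, tilt 52°. Tipping further.

>>> jog_arm(deltas=[{"gripper": 1, "translation": [0, 0, 0], "dr": [0.014, 0.014, 0]}, {"gripper": 1, "translation": [0, 0, 0], "dr": [0.014, 0.014, 0]}, {"gripper": 1, "translation": [0, 0, 0], "dr": [0.014, 0.014, 0]}, {"gripper": 1, "translation": [0, 0, 0], "dr": [0.014, 0.014, 0]}, {"gripper": 1, "translation": [0, 0, 0], "dr": [0, 0, 0]}, {"gripper": 1, "translation": [0, 0, 0], "dr": [0, 0, 0]}, {"gripper": 1, "translation": [0, 0, 0], "dr": [0, 0, 0]}, {"gripper": 1, "translation": [0, 0, 0], "dr": [0, 0, 0]}, {"gripper": 1, "translation": [0, 0, 0], "dr": [0, 0, 0]}, {"gripper": 1, "translation": [0, 0, 0], "dr": [0, 0, 0]}])

```text
clock: 25.33
eef_pos: [444.6, 12.3, 260.6]
tcp_rot: [-3.08, -1.027, 2.328]
contact_force: [-0.2, 0.2, -4.1]
opening: 0.169
```

```bash
cat > brown.py <<'E'
import sys
from h import *
s=r.sense();print(s["qpos"].round(2),s["eef_pos"].round(1),s["contact_force"].round(1))
im=r.grab_frame("scene");cv2.imwrite(f"pics/raw_b{sys.argv[1]}.png",im)
h=cv2.cvtColor(im,cv2.COLOR_BGR2HSV);m=cv2.morphologyEx(cv2.inRange(h,(3,110,40),(16,230,220)),cv2.MORPH_OPEN,np.ones((2,2)))
N,_,st,ce=cv2.connectedComponentsWithStats(m)
for i in range(1,N):
    if st[i,4]>40 and ce[i][0]<340 and ce[i][1]>60: print(ce[i].round(),st[i,4],px2w("scene",*ce[i],30).round())
E
python3 brown.py 1
```

```text
[-0.26  0.58  1.64  0.43  1.87 -2.71] [444.6  12.3 260.6] [-0.2  0.2 -4.1]
[61. 87.] 1339 [-389. -313.   30.]
[247. 101.] 147 [106. 260.  30.]
[245. 181.] 909 [492.  26.  30.]
[209. 181.] 511 [441. -58.  30.]
[303. 215.] 568 [676.  83.  30.]
[276. 230.] 596 [683.  -1.  30.]
[236. 235.] 563 [649. -90.  30.]
[113. 357.] 3853 [ 784. -412.   30.]
[166. 374.] 196 [ 859. -342.   30.]
```

The wrist load fell to 4.1 N, which is the empty sieve, and the blobs lie inside the crate. Lifting away and levelling.

>>> jog_arm(deltas=[{"gripper": 1, "translation": [0, 0, 0.1], "dr": [0, 0, 0]}, {"gripper": 1, "translation": [0, 0, 0.2], "dr": [-0.01, -0.01, 0]}, {"gripper": 1, "translation": [0, 0, 0.2], "dr": [-0.03, -0.031, 0]}, {"gripper": 1, "translation": [0, 0, 0.2], "dr": [-0.036, -0.037, 0]}, {"gripper": 1, "translation": [0, 0, 0.1], "dr": [-0.036, -0.037, 0]}, {"gripper": 1, "translation": [0, 0, 0], "dr": [-0.036, -0.037, 0]}, {"gripper": 1, "translation": [0, 0, 0], "dr": [-0.036, -0.037, 0]}, {"gripper": 1, "translation": [0, 0, 0], "dr": [-0.036, -0.037, 0]}, {"gripper": 1, "translation": [0, 0, 0], "dr": [-0.036, -0.037, 0]}, {"gripper": 1, "translation": [0, 0, 0], "dr": [-0.036, -0.037, 0]}, {"gripper": 1, "translation": [0, 0, 0], "dr": [-0.036, -0.037, 0]}, {"gripper": 1, "translation": [0, 0, 0], "dr": [-0.036, -0.037, 0]}])

```text
clock: 26.38
eef_pos: [443.8, 12.4, 341.3]
tcp_rot: [-3.111, -0.205, 2.347]
contact_force: [0.3, 0.2, -4.3]
opening: 0.169
```

>>> jog_arm(deltas=[{"gripper": 1, "translation": [0.03, -0.05, 0], "dr": [-0.036, -0.037, 0]}, {"gripper": 1, "translation": [0.03, -0.1, 0], "dr": [-0.036, -0.037, 0]}, {"gripper": 1, "translation": [0.03, -0.2, 0], "dr": [0, 0, -0.07]}, {"gripper": 1, "translation": [0.03, -0.2, 0], "dr": [0, 0, -0.07]}, {"gripper": 1, "translation": [0.03, -0.2, 0], "dr": [0, 0, -0.07]}, {"gripper": 1, "translation": [0.03, -0.2, 0], "dr": [0, 0, -0.07]}, {"gripper": 1, "translation": [0.03, -0.2, 0], "dr": [0, 0, -0.07]}, {"gripper": 1, "translation": [0.03, -0.2, 0], "dr": [0, 0, -0.07]}, {"gripper": 1, "translation": [0.03, -0.2, 0], "dr": [0, 0, -0.07]}, {"gripper": 1, "translation": [0.03, -0.2, 0], "dr": [0, 0, -0.07]}, {"gripper": 1, "translation": [0.03, -0.2, 0], "dr": [0, 0, -0.07]}, {"gripper": 1, "translation": [0.03, -0.2, 0], "dr": [0, 0, -0.07]}])

```text
clock: 27.38
eef_pos: [479.5, -203.0, 340.7]
tcp_rot: [-3.112, -0.047, 1.242]
contact_force: [0.3, -0.1, -4.0]
opening: 0.169
```

>>> jog_arm(deltas=[{"gripper": 1, "translation": [0.05, -0.2, 0], "dr": [0, 0, -0.07]}, {"gripper": 1, "translation": [0.05, -0.2, 0], "dr": [0, 0, -0.07]}, {"gripper": 1, "translation": [0.05, -0.2, 0], "dr": [0, 0, -0.07]}, {"gripper": 1, "translation": [0.05, -0.2, 0], "dr": [0, 0, -0.07]}, {"gripper": 1, "translation": [0.05, -0.15, 0], "dr": [0, 0, -0.07]}, {"gripper": 1, "translation": [0.05, -0.1, 0], "dr": [0, 0, -0.07]}, {"gripper": 1, "translation": [0.05, 0, 0], "dr": [0, 0, -0.07]}, {"gripper": 1, "translation": [0.05, 0, 0], "dr": [0, 0, -0.07]}, {"gripper": 1, "translation": [0.05, 0, 0], "dr": [0, 0, -0.07]}, {"gripper": 1, "translation": [0, 0, 0], "dr": [0, 0, 0]}, {"gripper": 1, "translation": [0, 0, 0], "dr": [0, 0, 0]}])

```text
clock: 28.3
eef_pos: [524.9, -307.0, 340.3]
tcp_rot: [-3.112, -0.045, 0.262]
contact_force: [1.0, 1.3, -4.2]
opening: 0.174
```

```bash
cat > to.py <<'E'
import sys
from h import *
from scipy.spatial.transform import Rotation as R
x,y,z,yaw=map(float,sys.argv[1:5])
s=r.sense();A=R.from_euler("xyz",s["tcp_rot"]);B=R.from_euler("xyz",[np.pi,0,yaw])
print("at",s["eef_pos"].round(1),s["tcp_rot"].round(3),"F",s["contact_force"].round(1),"q",s["qpos"].round(2),"open",round(s["opening"],2),"t",s["clock"])
print("d units",((np.array([x,y,z])-s["eef_pos"])/100).round(3),"dr units",((B*A.inv()).as_rotvec()/(np.pi/2)).round(3))
E
python3 to.py 531 -309 136 0.143
```

```text
at [ 524.9 -307.   340.3] [-3.112 -0.045  0.262] F [ 1.   1.3 -4.2] q [-0.56  0.25  1.58  0.06  1.3  -0.84] open 0.17 t 28.3
d units [ 0.061 -0.02  -2.043] dr units [-0.024  0.024 -0.076]
```

>>> jog_arm(deltas=[{"gripper": 1, "translation": [0.03, -0.01, 0], "dr": [-0.012, 0.012, -0.038]}, {"gripper": 1, "translation": [0.03, -0.01, -0.1], "dr": [-0.012, 0.012, -0.038]}, {"gripper": 1, "translation": [0, 0, -0.2], "dr": [0, 0, 0]}, {"gripper": 1, "translation": [0, 0, -0.3], "dr": [0, 0, 0]}, {"gripper": 1, "translation": [0, 0, -0.3], "dr": [0, 0, 0]}, {"gripper": 1, "translation": [0, 0, -0.3], "dr": [0, 0, 0]}, {"gripper": 1, "translation": [0, 0, -0.3], "dr": [0, 0, 0]}, {"gripper": 1, "translation": [0, 0, -0.2], "dr": [0, 0, 0]}, {"gripper": 1, "translation": [0, 0, -0.15], "dr": [0, 0, 0]}, {"gripper": 1, "translation": [0, 0, -0.1], "dr": [0, 0, 0]}, {"gripper": 1, "translation": [0, 0, 0], "dr": [0, 0, 0]}, {"gripper": 1, "translation": [0, 0, 0], "dr": [0, 0, 0]}])

```text
clock: 29.3
eef_pos: [531.4, -309.7, 145.4]
tcp_rot: [3.14, -0.001, 0.141]
contact_force: [-0.4, -0.2, -3.6]
opening: 0.173
```

```bash
python3 to.py 531 -309 135 0.143
```

```text
at [ 531.4 -309.7  145.4] [ 3.14e+00 -1.00e-03  1.41e-01] F [-0.4 -0.2 -3.6] q [-0.53  0.46  1.75 -0.    0.93 -0.67] open 0.17 t 29.3
d units [-0.004  0.007 -0.104] dr units [0.001 0.001 0.001]
```

>>> jog_arm(deltas=[{"gripper": 1, "translation": [0, 0, -0.04], "dr": [0, 0, 0]}, {"gripper": 1, "translation": [0, 0, -0.03], "dr": [0, 0, 0]}, {"gripper": 1, "translation": [0, 0, -0.02], "dr": [0, 0, 0]}, {"gripper": 1, "translation": [0, 0, -0.01], "dr": [0, 0, 0]}, {"gripper": 1, "translation": [0, 0, 0], "dr": [0, 0, 0]}, {"gripper": 1, "translation": [0, 0, 0], "dr": [0, 0, 0]}])

```text
clock: 29.8
eef_pos: [531.7, -309.9, 135.4]
tcp_rot: [3.139, -0.002, 0.14]
contact_force: [-0.5, -0.2, -2.5]
opening: 0.169
```

>>> jog_arm(deltas=[{"gripper": 1, "translation": [0, 0, -0.015], "dr": [0, 0, 0]}, {"gripper": 1, "translation": [0, 0, 0], "dr": [0, 0, 0]}, {"gripper": -1, "translation": [0, 0, 0], "dr": [0, 0, 0]}, {"gripper": -1, "translation": [0, 0, 0], "dr": [0, 0, 0]}, {"gripper": -1, "translation": [0, 0, 0], "dr": [0, 0, 0]}, {"gripper": -1, "translation": [0, 0, 0], "dr": [0, 0, 0]}, {"gripper": -1, "translation": [0, 0, 0], "dr": [0, 0, 0]}, {"gripper": -1, "translation": [0, 0, 0.2], "dr": [0, 0, 0]}, {"gripper": -1, "translation": [0, 0, 0.4], "dr": [0, 0, 0]}, {"gripper": -1, "translation": [0, 0, 0.4], "dr": [0, 0, 0]}, {"gripper": -1, "translation": [0, 0, 0.3], "dr": [0, 0, 0]}, {"gripper": -1, "translation": [0, 0, 0], "dr": [0, 0, 0]}])

```text
clock: 30.8
eef_pos: [534.5, -311.5, 270.8]
tcp_rot: [3.133, -0.01, 0.14]
contact_force: [1.4, 0.3, 0.1]
opening: 1.002
```

```bash
cat > st.py <<'E'
import sys
from h import *
im=snap("top","t"+sys.argv[1],(60,90,430,290),2.1)
h=cv2.cvtColor(im,cv2.COLOR_BGR2HSV);h=cv2.cvtColor(cv2.imread(f"pics/raw_t{sys.argv[1]}.png"),cv2.COLOR_BGR2HSV)
m=cv2.morphologyEx(cv2.inRange(h,(3,110,50),(16,230,220)),cv2.MORPH_OPEN,np.ones((3,3)))
for c in cv2.findContours(m,cv2.RETR_EXTERNAL,cv2.CHAIN_APPROX_NONE)[0]:
    p=c[:,0].mean(0)
    if cv2.contourArea(c)>100 and 190<p[0]<330 and 125<p[1]<280:
        z=44 if p[1]<190 else 50
        rc=cv2.minAreaRect(np.array([px2w("top",u,v,z)[:2] for u,v in c[:,0]],np.float32))
        print(p.round(),np.round(rc[0],1),np.round(rc[1],1),round(rc[2],1))
E
python3 st.py 9; python3 to.py 640 -90 100 0
```

```text
[268. 243.] [435.  -59.7] [46.7 64.3] 36.0
[247. 217.] [501.1  -8.6] [46.3 62.3] 44.0
[214. 205.] [534.1  73.5] [47.1 45.2] 4.6
[277. 163.] [638.5 -88.3] [42.9 59.4] 70.2
[208. 153.] [665.7  87.4] [43.  58.7] 82.9
[241. 150.] [672.1   2.2] [42.9 58.5] 79.5
at [ 533.4 -310.8  267.5] [ 3.135 -0.007  0.14 ] F [-0.7 -0.1  0.2] q [-0.53  0.33  1.65 -0.    1.16 -0.67] open 1.0 t 30.85
d units [ 1.066  2.208 -1.675] dr units [ 0.004  0.005 -0.089]
```

View pics/t9.png

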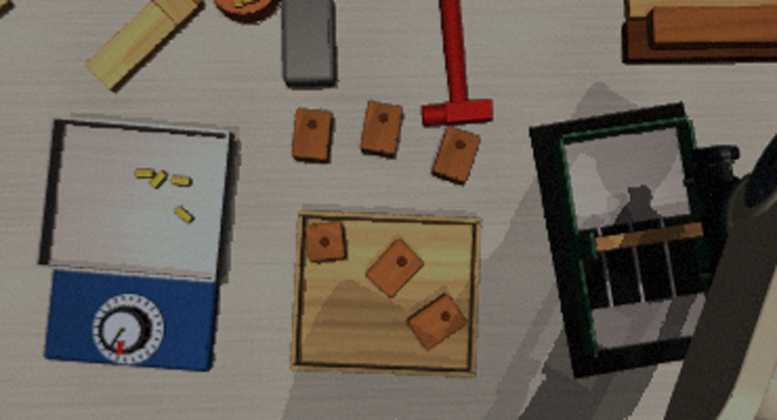

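The sieve stands on its mat. The three blocks are in the crate (one upright at its corner), four brass pieces are in the pan, and the strays are where they were. Fetching stray 1, the one by the hammer.

>>> jog_arm(deltas=[{"gripper": -0.5, "translation": [0.08, 0.188, -0.08], "dr": [0, 0, 0.0576]}, {"gripper": -0.5, "translation": [0.08, 0.188, -0.08], "dr": [0, 0, 0.0576]}, {"gripper": -0.5, "translation": [0.08, 0.188, -0.08], "dr": [0, 0, 0.0576]}, {"gripper": -0.5, "translation": [0.08, 0.188, -0.08], "dr": [0, 0, 0.0576]}, {"gripper": -0.5, "translation": [0.08, 0.188, -0.08], "dr": [0, 0, 0.0576]}, {"gripper": -0.5, "translation": [0.08, 0.188, -0.08], "dr": [0, 0, 0.0576]}, {"gripper": -0.5, "translation": [0.08, 0.188, -0.08], "dr": [0, 0, 0.0576]}, {"gripper": -0.5, "translation": [0.08, 0.188, -0.08], "dr": [0, 0, 0.0576]}, {"gripper": -0.5, "translation": [0.08, 0.188, -0.08], "dr": [0, 0, 0.0576]}, {"gripper": -0.5, "translation": [0.08, 0.188, -0.08], "dr": [0, 0, 0.0576]}, {"gripper": -0.5, "translation": [0.08, 0.188, -0.08], "dr": [0, 0, 0.0576]}, {"gripper": -0.5, "translation": [0.08, 0.188, -0.08], "dr": [0, 0, 0.0576]}])

```text
clock: 31.85
eef_pos: [627.0, -83.1, 165.6]
tcp_rot: [-3.141, -0.001, 1.23]
contact_force: [0.3, -0.9, 0.5]
opening: 0.753
```

>>> jog_arm(deltas=[{"gripper": -0.5, "translation": [0, 0, -0.3], "dr": [0, 0, 0]}, {"gripper": -0.5, "translation": [0, 0, -0.3], "dr": [0, 0, 0]}, {"gripper": -0.5, "translation": [0, 0, 0], "dr": [0, 0, 0]}, {"gripper": -0.5, "translation": [0, 0, 0], "dr": [0, 0, 0]}])

```text
clock: 32.18
eef_pos: [625.6, -83.9, 105.3]
tcp_rot: [-3.138, -0.001, 1.226]
contact_force: [-0.6, 0.2, 0.6]
opening: 0.747
```

```bash
python3 to.py 632 -86 34 1.225; python3 st.py 10
```

```text
at [625.6 -83.9 105.3] [-3.138e+00 -1.000e-03  1.226e+00] F [-0.6  0.2  0.6] q [-0.14  0.53  1.73  0.    0.88 -1.36] open 0.75 t 32.1833
d units [ 0.064 -0.021 -0.713] dr units [-0.001 -0.002 -0.   ]
[243. 218.] [502.5   5.6] [35.  68.9] 81.7
[214. 204.] [536.1  73.3] [45.2 45.3] 89.3
[208. 154.] [665.4  87.4] [43.  58.2] 82.9
[241. 150.] [672.    2.2] [42.9 58.4] 79.6
```

>>> jog_arm(deltas=[{"gripper": -0.5, "translation": [0.06, -0.02, -0.1], "dr": [0, 0, 0]}, {"gripper": -0.5, "translation": [0, 0, -0.2], "dr": [0, 0, 0]}, {"gripper": -0.5, "translation": [0, 0, -0.2], "dr": [0, 0, 0]}, {"gripper": -0.5, "translation": [0, 0, -0.2], "dr": [0, 0, 0]}, {"gripper": -0.5, "translation": [0, 0, 0], "dr": [0, 0, 0]}, {"gripper": 1, "translation": [0, 0, 0], "dr": [0, 0, 0]}, {"gripper": 1, "translation": [0, 0, 0], "dr": [0, 0, 0]}, {"gripper": 1, "translation": [0, 0, 0], "dr": [0, 0, 0]}, {"gripper": 1, "translation": [0, 0, 0], "dr": [0, 0, 0]}, {"gripper": 1, "translation": [0, 0, 0], "dr": [0, 0, 0]}], squeeze=40)

```text
clock: 33.07
eef_pos: [634.6, -86.4, 39.1]
tcp_rot: [3.137, -0.002, 1.226]
contact_force: [-0.9, -0.5, 6.1]
opening: 0.51
```

>>> jog_arm(deltas=[{"gripper": 1, "translation": [0, 0, 0.1], "dr": [0, 0, 0]}, {"gripper": 1, "translation": [0, 0, 0.3], "dr": [0, 0, 0]}, {"gripper": 1, "translation": [0, 0, 0.4], "dr": [0, 0, 0]}, {"gripper": 1, "translation": [0, 0, 0.2], "dr": [0, 0, 0]}, {"gripper": 1, "translation": [0, 0, 0], "dr": [0, 0, 0]}])

```text
clock: 33.48
eef_pos: [636.7, -86.6, 143.9]
tcp_rot: [3.131, -0.003, 1.226]
contact_force: [1.3, 0.2, -1.0]
opening: 0.508
```

```bash
python3 to.py 523 -78 84 1.5
```

```text
at [636.7 -86.6 143.9] [ 3.131e+00 -3.000e-03  1.226e+00] F [ 1.3  0.2 -1. ] q [-0.14  0.49  1.69  0.    0.95 -1.36] open 0.51 t 33.4833
d units [-1.137  0.086 -0.599] dr units [-0.001  0.007  0.175]
```

>>> jog_arm(deltas=[{"gripper": 1, "translation": [-0.24, 0.017, 0], "dr": [0, 0, 0.035]}, {"gripper": 1, "translation": [-0.24, 0.017, 0], "dr": [0, 0, 0.035]}, {"gripper": 1, "translation": [-0.24, 0.017, 0], "dr": [0, 0, 0.035]}, {"gripper": 1, "translation": [-0.24, 0.017, 0], "dr": [0, 0, 0.035]}, {"gripper": 1, "translation": [-0.24, 0.017, 0], "dr": [0, 0, 0.035]}, {"gripper": 1, "translation": [0, 0, -0.3], "dr": [0, 0, 0]}, {"gripper": 1, "translation": [0, 0, -0.25], "dr": [0, 0, 0]}, {"gripper": 1, "translation": [0, 0, 0], "dr": [0, 0, 0]}, {"gripper": 1, "translation": [0, 0, 0], "dr": [0, 0, 0]}])

```text
clock: 34.23
eef_pos: [512.5, -77.5, 82.1]
tcp_rot: [-3.141, -0.002, 1.5]
contact_force: [-0.2, 0.1, -0.7]
opening: 0.504
```

>>> jog_arm(deltas=[{"gripper": -0.5, "translation": [0, 0, 0], "dr": [0, 0, 0]}, {"gripper": -0.5, "translation": [0, 0, 0], "dr": [0, 0, 0]}, {"gripper": -0.5, "translation": [0, 0, 0], "dr": [0, 0, 0]}, {"gripper": -0.5, "translation": [0, 0, 0], "dr": [0, 0, 0]}, {"gripper": -0.5, "translation": [0, 0, 0.3], "dr": [0, 0, 0]}, {"gripper": -0.5, "translation": [0.2, 0.1, 0.2], "dr": [0, 0, 0]}, {"gripper": -0.5, "translation": [0.3, 0.15, 0], "dr": [0, 0, 0]}, {"gripper": -0.5, "translation": [0.3, 0.15, 0], "dr": [0, 0, -0.03]}, {"gripper": -0.5, "translation": [0.3, 0.15, 0], "dr": [0, 0, -0.03]}, {"gripper": -0.5, "translation": [0.3, 0.15, 0], "dr": [0, 0, -0.03]}, {"gripper": -0.5, "translation": [0.16, 0.1, 0], "dr": [0, 0, -0.03]}, {"gripper": -0.5, "translation": [0, 0, 0], "dr": [0, 0, 0]}])

```text
clock: 35.23
eef_pos: [673.3, 4.4, 133.4]
tcp_rot: [3.136, -0.003, 1.311]
contact_force: [-0.9, -0.2, -0.4]
opening: 0.75
```

```bash
python3 to.py 670 2.2 36 1.389;python3 st.py 11
```

```text
at [673.3   4.4 133.4] [ 3.136e+00 -3.000e-03  1.311e+00] F [-0.9 -0.2 -0.4] q [ 0.    0.55  1.62  0.    0.96 -1.31] open 0.75 t 35.2333
d units [-0.033 -0.022 -0.974] dr units [-0.001  0.004  0.05 ]
[193. 154.] [666.1 125.9] [29.7 58.7] 83.1
```

```bash
python3 brown.py 2
```

```text
[ 0.    0.55  1.63  0.    0.96 -1.31] [671.1   3.4 133. ] [-0.5  0.2 -1.7]
[68. 85.] 1490 [-388. -285.   30.]
[220. 187.] 1178 [479. -42.  30.]
[117. 212.] 697 [ 434. -306.   30.]
[313. 210.] 555 [676. 115.  30.]
[276. 230.] 589 [683.  -1.  30.]
[113. 357.] 3859 [ 785. -412.   30.]
[166. 374.] 194 [ 859. -342.   30.]
```

Stray 2 has not moved; stray 3 was knocked about 3 cm to +y. I'll take stray 2 now and measure stray 3 again afterwards.

>>> jog_arm(deltas=[{"gripper": -0.5, "translation": [-0.01, -0.01, -0.2], "dr": [0, 0, 0.05]}, {"gripper": -0.5, "translation": [0, 0, -0.2], "dr": [0, 0, 0]}, {"gripper": -0.5, "translation": [0, 0, -0.25], "dr": [0, 0, 0]}, {"gripper": -0.5, "translation": [0, 0, -0.2], "dr": [0, 0, 0]}, {"gripper": -0.5, "translation": [0, 0, -0.12], "dr": [0, 0, 0]}, {"gripper": -0.5, "translation": [0, 0, 0], "dr": [0, 0, 0]}, {"gripper": 1, "translation": [0, 0, 0], "dr": [0, 0, 0]}, {"gripper": 1, "translation": [0, 0, 0], "dr": [0, 0, 0]}, {"gripper": 1, "translation": [0, 0, 0], "dr": [0, 0, 0]}, {"gripper": 1, "translation": [0, 0, 0], "dr": [0, 0, 0]}, {"gripper": 1, "translation": [0, 0, 0], "dr": [0, 0, 0]}, {"gripper": 1, "translation": [0, 0, 0], "dr": [0, 0, 0]}])

```text
clock: 36.33
eef_pos: [669.4, 1.2, 37.0]
tcp_rot: [3.138, -0.002, 1.391]
contact_force: [-0.8, -0.1, 6.8]
opening: 0.511
```

>>> jog_arm(deltas=[{"gripper": 1, "translation": [0, 0, 0.1], "dr": [0, 0, 0]}, {"gripper": 1, "translation": [0, 0, 0.3], "dr": [0, 0, 0]}, {"gripper": 1, "translation": [0, 0, 0.4], "dr": [0, 0, 0]}, {"gripper": 1, "translation": [0, 0, 0.25], "dr": [0, 0, 0]}, {"gripper": 1, "translation": [-0.1, 0, 0], "dr": [0, 0, 0]}, {"gripper": 1, "translation": [-0.3, 0.02, 0], "dr": [0, 0, 0.02]}, {"gripper": 1, "translation": [-0.4, 0.03, 0], "dr": [0, 0, 0.02]}, {"gripper": 1, "translation": [-0.4, 0.03, 0], "dr": [0, 0, 0.02]}, {"gripper": 1, "translation": [-0.4, 0.03, 0], "dr": [0, 0, 0.02]}, {"gripper": 1, "translation": [-0.4, 0.03, 0], "dr": [0, 0, 0]}, {"gripper": 1, "translation": [-0.3, 0.03, 0], "dr": [0, 0, 0]}, {"gripper": 1, "translation": [-0.1, 0, 0], "dr": [0, 0, 0]}])

```text
clock: 37.33
eef_pos: [422.6, 18.5, 140.0]
tcp_rot: [-3.139, -0.001, 1.516]
contact_force: [-0.4, -0.9, -1.2]
opening: 0.506
```

```bash
python3 to.py 428 20 84 1.5;python3 st.py 12
```

```text
at [422.6  18.5 140. ] [-3.139e+00 -1.000e-03  1.516e+00] F [-0.4 -0.9 -1.2] q [ 0.04  0.21  2.15  0.    0.78 -1.48] open 0.51 t 37.3333
d units [ 0.054  0.015 -0.56 ] dr units [-0.001 -0.002 -0.01 ]
[276. 239.] [446.9 -81.6] [44.7 20.9] 18.8
[247. 217.] [500.1 -11.3] [50.1 64.1] 46.6
[275. 209.] [520.4 -78.9] [46.8 60.8] 83.5
[214. 204.] [535.6  73.8] [44.2 45.2] 4.3
[195. 154.] [665.4 119.5] [42.6 58.8] 83.1
```

>>> jog_arm(deltas=[{"gripper": 1, "translation": [0.05, 0.015, -0.15], "dr": [0, 0, 0]}, {"gripper": 1, "translation": [0, 0, -0.25], "dr": [0, 0, 0]}, {"gripper": 1, "translation": [0, 0, -0.15], "dr": [0, 0, 0]}, {"gripper": 1, "translation": [0, 0, 0], "dr": [0, 0, 0]}, {"gripper": -0.5, "translation": [0, 0, 0], "dr": [0, 0, 0]}, {"gripper": -0.5, "translation": [0, 0, 0], "dr": [0, 0, 0]}, {"gripper": -0.5, "translation": [0, 0, 0], "dr": [0, 0, 0]}, {"gripper": -0.5, "translation": [0, 0, 0], "dr": [0, 0, 0]}, {"gripper": -0.5, "translation": [0, 0, 0.3], "dr": [0, 0, 0]}, {"gripper": -0.5, "translation": [0, 0, 0.3], "dr": [0, 0, 0]}])

```text
clock: 38.22
eef_pos: [432.5, 19.7, 145.6]
tcp_rot: [-3.14, -0.001, 1.516]
contact_force: [0.2, -0.0, -0.3]
opening: 0.749
```

>>> jog_arm(deltas=[{"gripper": -0.5, "translation": [0.2, 0.08, 0], "dr": [0, 0, -0.02]}, {"gripper": -0.5, "translation": [0.3, 0.12, 0], "dr": [0, 0, -0.02]}, {"gripper": -0.5, "translation": [0.35, 0.15, 0], "dr": [0, 0, 0]}, {"gripper": -0.5, "translation": [0.35, 0.15, 0], "dr": [0, 0, 0]}, {"gripper": -0.5, "translation": [0.35, 0.15, 0], "dr": [0, 0, 0]}, {"gripper": -0.5, "translation": [0.35, 0.15, 0], "dr": [0, 0, 0]}, {"gripper": -0.5, "translation": [0.3, 0.12, 0], "dr": [0, 0, 0]}, {"gripper": -0.5, "translation": [0.15, 0.08, 0], "dr": [0, 0, 0]}, {"gripper": -0.5, "translation": [0, 0, 0], "dr": [0, 0, 0]}])

```text
clock: 38.97
eef_pos: [672.1, 121.4, 146.2]
tcp_rot: [3.136, -0.003, 1.454]
contact_force: [-1.2, -0.5, 0.0]
opening: 0.753
```

```bash
python3 to.py 663 119.5 36 1.45;python3 brown.py 3;python3 st.py 13
```

```text
at [672.1 121.4 146.2] [ 3.136e+00 -3.000e-03  1.454e+00] F [-1.2 -0.5  0. ] q [ 0.18  0.55  1.59  0.    1.   -1.28] open 0.75 t 38.9667
d units [-0.091 -0.019 -1.102] dr units [-0.001  0.004 -0.003]
[ 0.18  0.55  1.59  0.    1.   -1.28] [672.1 121.4 146.2] [-1.2 -0.5  0. ]
[69. 85.] 1497 [-388. -284.   30.]
[223. 180.] 1626 [459. -25.  30.]
[268. 179.] 344 [517.  85.  30.]
[117. 212.] 706 [ 434. -306.   30.]
[313. 210.] 560 [677. 114.  30.]
[113. 357.] 3920 [ 785. -412.   30.]
[165. 375.] 184 [ 859. -343.   30.]
[268. 243.] [435.3 -59.1] [46.  65.2] 28.4
[249. 217.] [502.4  -9.8] [49.8 58.7] 43.9
[274. 209.] [520.5 -78.3] [46.5 60.8] 83.5
```

>>> jog_arm(deltas=[{"gripper": -0.5, "translation": [-0.07, -0.02, -0.2], "dr": [0, 0, 0]}, {"gripper": -0.5, "translation": [0, 0, -0.25], "dr": [0, 0, 0]}, {"gripper": -0.5, "translation": [0, 0, -0.25], "dr": [0, 0, 0]}, {"gripper": -0.5, "translation": [0, 0, -0.25], "dr": [0, 0, 0]}, {"gripper": -0.5, "translation": [0, 0, -0.13], "dr": [0, 0, 0]}, {"gripper": -0.5, "translation": [0, 0, 0], "dr": [0, 0, 0]}, {"gripper": 1, "translation": [0, 0, 0], "dr": [0, 0, 0]}, {"gripper": 1, "translation": [0, 0, 0], "dr": [0, 0, 0]}, {"gripper": 1, "translation": [0, 0, 0], "dr": [0, 0, 0]}, {"gripper": 1, "translation": [0, 0, 0], "dr": [0, 0, 0]}, {"gripper": 1, "translation": [0, 0, 0], "dr": [0, 0, 0]}, {"gripper": 1, "translation": [0, 0, 0], "dr": [0, 0, 0]}])

```text
clock: 40.07
eef_pos: [662.5, 117.9, 39.2]
tcp_rot: [3.138, -0.002, 1.453]
contact_force: [-0.5, 0.2, 7.2]
opening: 0.51
```

>>> jog_arm(deltas=[{"gripper": 1, "translation": [0, 0, 0.1], "dr": [0, 0, 0]}, {"gripper": 1, "translation": [0, 0, 0.3], "dr": [0, 0, 0]}, {"gripper": 1, "translation": [0, 0, 0.4], "dr": [0, 0, 0]}, {"gripper": 1, "translation": [0, 0, 0.35], "dr": [0, 0, 0]}, {"gripper": 1, "translation": [-0.1, -0.02, 0], "dr": [0, 0, 0]}, {"gripper": 1, "translation": [-0.3, -0.06, 0], "dr": [0, 0, 0]}, {"gripper": 1, "translation": [-0.38, -0.08, 0], "dr": [0, 0, 0]}, {"gripper": 1, "translation": [-0.38, -0.08, 0], "dr": [0, 0, 0]}, {"gripper": 1, "translation": [-0.38, -0.08, 0], "dr": [0, 0, 0]}, {"gripper": 1, "translation": [-0.38, -0.08, 0], "dr": [0, 0, 0]}, {"gripper": 1, "translation": [-0.3, -0.06, 0], "dr": [0, 0, 0]}, {"gripper": 1, "translation": [-0.1, -0.02, 0], "dr": [0, 0, 0]}])

```text
clock: 41.07
eef_pos: [424.3, 68.8, 152.5]
tcp_rot: [-3.14, -0.001, 1.453]
contact_force: [-0.6, -0.8, -0.5]
opening: 0.512
```

```bash
python3 to.py 430 72 84 1.5;python3 brown.py 4
```

```text
at [424.3  68.8 152.5] [-3.140e+00 -1.000e-03  1.453e+00] F [-0.6 -0.8 -0.5] q [ 0.16  0.2   2.13  0.    0.82 -1.3 ] open 0.51 t 41.0667
d units [ 0.057  0.032 -0.685] dr units [-0.    -0.001  0.03 ]
[ 0.16  0.2   2.13  0.    0.82 -1.3 ] [424.3  68.8 152.5] [-0.6 -0.8 -0.5]
[68. 85.] 1494 [-388. -285.   30.]
[249. 134.] 376 [298. 153.  30.]
[222. 180.] 1612 [459. -26.  30.]
[268. 178.] 344 [516.  86.  30.]
[117. 212.] 694 [ 434. -306.   30.]
[113. 357.] 3938 [ 785. -412.   30.]
[166. 374.] 193 [ 859. -342.   30.]
```

>>> jog_arm(deltas=[{"gripper": 1, "translation": [0.04, 0.02, -0.2], "dr": [0, 0, 0.03]}, {"gripper": 1, "translation": [0, 0, -0.3], "dr": [0, 0, 0]}, {"gripper": 1, "translation": [0, 0, -0.15], "dr": [0, 0, 0]}, {"gripper": 1, "translation": [0, 0, 0], "dr": [0, 0, 0]}, {"gripper": -0.5, "translation": [0, 0, 0], "dr": [0, 0, 0]}, {"gripper": -0.5, "translation": [0, 0, 0], "dr": [0, 0, 0]}, {"gripper": -0.5, "translation": [0, 0, 0], "dr": [0, 0, 0]}, {"gripper": -0.5, "translation": [0, 0, 0], "dr": [0, 0, 0]}, {"gripper": -0.5, "translation": [0, 0, 0.3], "dr": [0, 0, 0]}, {"gripper": -0.5, "translation": [0, 0, 0.4], "dr": [0, 0, 0]}, {"gripper": -0.5, "translation": [0, 0, 0.4], "dr": [0, 0, 0]}, {"gripper": -0.5, "translation": [0, 0, 0.4], "dr": [0, 0, 0]}])

```text
clock: 42.12
eef_pos: [433.3, 71.7, 240.2]
tcp_rot: [3.139, -0.002, 1.5]
contact_force: [1.6, 0.0, -0.2]
opening: 0.751
```

>>> jog_arm(deltas=[{"gripper": -0.5, "translation": [-0.1, 0.3, 0.2], "dr": [0, 0, 0]}, {"gripper": -0.5, "translation": [-0.1, 0.38, 0], "dr": [0, 0, 0]}, {"gripper": -0.5, "translation": [-0.1, 0.38, 0], "dr": [0, 0, 0]}, {"gripper": -0.5, "translation": [-0.1, 0.38, 0], "dr": [0, 0, 0]}, {"gripper": -0.5, "translation": [-0.1, 0.38, 0], "dr": [0, 0, 0]}, {"gripper": -0.5, "translation": [-0.1, 0.38, 0], "dr": [0, 0, 0]}, {"gripper": -0.5, "translation": [-0.1, 0.38, 0], "dr": [0, 0, 0]}, {"gripper": -0.5, "translation": [-0.1, 0.38, 0], "dr": [0, 0, 0]}, {"gripper": -0.5, "translation": [-0.1, 0.38, 0], "dr": [0, 0, 0]}, {"gripper": -0.5, "translation": [-0.1, 0.38, 0], "dr": [0, 0, 0]}, {"gripper": -0.5, "translation": [-0.1, 0.38, 0], "dr": [0, 0, 0]}, {"gripper": -0.5, "translation": [0, 0, 0], "dr": [0, 0, 0]}])

```text
clock: 43.12
eef_pos: [322.0, 487.9, 258.7]
tcp_rot: [3.139, -0.006, 1.503]
contact_force: [0.2, -0.9, -0.0]
opening: 0.746
```

```bash
python3 st.py 14; python3 to.py 0 500 300 1.5
```

```text
[237. 256.] [403.6  17.7] [45.  42.2] 88.7
[268. 243.] [435.5 -60.6] [44.5 64.2] 32.3
[215. 242.] [441.8  71.9] [44.8 61.2] 83.4
[247. 217.] [501.6  -9.5] [46.4 65. ] 46.7
[274. 209.] [520.5 -79. ] [48.1 60.6] 88.6
[214. 204.] [536.   73.3] [45.2 45.5] 89.3
at [322.5 485.  258.3] [ 3.139 -0.004  1.504] F [ 0.5 -0.2  0.1] q [ 0.98  0.28  1.73 -0.    1.13 -0.52] open 0.75 t 43.1667
d units [-3.225  0.15   0.417] dr units [-0.002  0.002 -0.002]
```

View pics/t14.png

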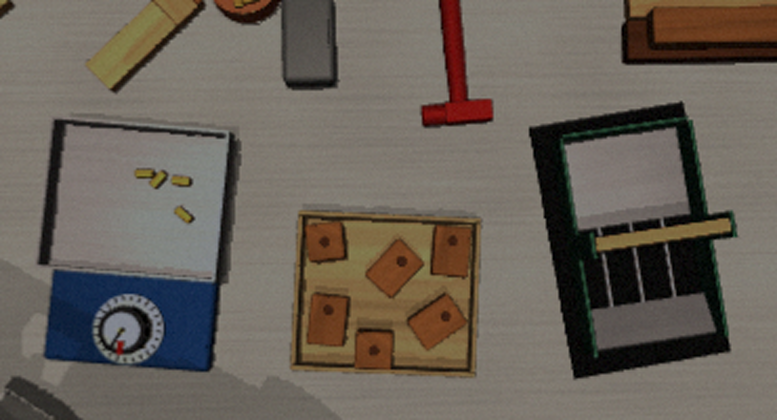

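All six oak blocks are in the crate, four brass pieces are in the pan, the sieve is on its mat, the red mark has not moved, and the arm is clear. Handing in.

```bash
python3 -c "
from rig import r
print(r.sign_off())"
```

```text
the job is handed in; nothing more can be done
None
```

The whole task was carried out and handed in after about 43 s of robot time. No verdict was reported, so success rests on my own last checks.

**What I did:**
- **Bezel:** I turned it 82° clockwise, and the red zero mark came to lie under the needle while the pan was empty.
- **Brass:** I carried the sieve over the pan, tipped it 22.5° and shook it until all four brass pieces had dropped. The needle then read about 0.5 rad, which fits four pieces.
- **Blocks in the sieve:** The first try at tipping them into the crate ran into a wrist joint limit at 49°. I levelled the sieve, turned it about 150°, tipped it the other way to about 59°, and all three blocks went in.
- **Sieve:** I stood it back on its mat.
- **Strays:** I put all three in the crate. One had been knocked about 3 cm aside along the way, so I measured it again before picking it up.

**Last checks (top picture):**
- Four brass pieces are in the pan, and the red mark is where I set it.
- Six oak blocks are inside the crate, two of them standing on end by a wall.
- The sieve sits on the mat. I released it within about 2 mm of the mat's measured centre, with the tool vertical.
- The hammer and sanding block look to be where they started.
- The arm is clear and the contact force is near zero.

No check failed. I did not measure the sieve's final tilt or height separately after letting go, and the bezel's final angle was judged by eye from the picture.

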